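Load the hardware tray through the hopper

ROBOT

A 6-joint arm with a two-finger parallel gripper is mounted at the origin on the work surface. World frame = base frame: x ahead of the robot, y to its left, z up, the work surface at z = 0. Lengths are in mm, angles in degrees, forces in N, time in s.
With the tool pointing down it reaches from about 325 to 775 mm from the base axis. Payload 9.3 kg.
Tool frame: the origin (TCP) lies on the centre line of the jaws, within the pads' length; the fingertips stand finger_overhang ahead of it and the grasp point (between the pads) lies 5 mm behind it (finger_overhang is the distance from the TCP to the fingertips, in mm); z points along the fingers, y is the direction in which the jaws open and shut (so a half turn about z gives the same grasp; the last joint's range is limited). The gripper opens to 85 mm and grips with 20 to 120 N. Pads are 22 mm wide; open, the fingers measure 114 mm over their backs; the gripper's body (76 mm by 85 mm) begins 54 mm behind the grasp point. The pads swing forward as they close: fully open they stand 13 mm farther back than shut.
Start: joints at [61.1, 14.817, 1.232, 76.415, 0, 81.257], TCP at [189.525, 516.311, 245.279] pointing down, gripper open.
Joint ranges: [-174.27, 174.27], [-52.1, 104.24], [-59.71, 78.15], [-110.17, 111.67], [-87.03, 83.33], [-180, 180]. Speed limits (degrees/s): [127.2, 127.2, 159.86, 180, 180, 180].

INTERFACE

Orientations are given as [roll, pitch, yaw] about the fixed x, y, z axes, in that order (R = Rz(yaw) Ry(pitch) Rx(roll)).
In Python, from rig import observe, grab_frame, job_done, finger_overhang gives the robot as it stands.
- The arm moves only by the tool arm_command, never from a script. Its argument "motion" is a list of rows, each an object with "delta_rot": the turn, a rotation vector about the world's x, y, z in degrees, a list of three; "linear": the shift along the world's x, y, z in mm, a list of three; "fingers": the finger opening in mm, from 0 to 85.4. In form: [{"delta_rot": [ax, ay, az], "linear": [x, y, z], "fingers": fingers}, ...]. A call has 1 to 8 rows; each row is the pose to reach, as a shift and turn from the pose measured when the call began; what a row does not reach only later rows make up. A row lasts 1/8 s, in which the tool goes at most 62.5 mm and 10.7 degrees, less where a joint would pass 70% of its speed; a pose out of reach is approached as far as the arm can. A call with a gripper value outside its range is refused whole. The fingers move at their own pace and stop on an object; "newtons" is the grip in N (left out, the last holds). Time passes only in rows, so rows that repeat a pose let the fingers close. It gives the time, the measured TCP pose, the force and the opening at its end, in the units of the state.
- observe(): the state, without advancing time (a new reading comes with each control period).
- grab_frame(name): name is "side" or "top" or "wrist"; returns a dict with "pixels" (420x560x3 uint8, blue, green, red), "fx", "fy", "cx", "cy" (pixels), "k1" (the pictures are not rectified: a ray, as slopes to the right and down, at radius r is drawn at 1 + k1 r^2 times it, then the intrinsics apply), "cam_to_world" (4x4, takes a point from camera to world coordinates). Camera axes: x right, y up, looking along -z (the intrinsics and any distortion apply to the point x, -y, -z); pixel columns grow to the right and rows downward; lengths in mm; the calibration is good to about 2 mm. A picture is of the moment at which its call begins. There is no depth.
- job_done(): hands the job in, once; it reports no verdict.
The state is a dict: "time": time; "qpos": joint angles; "dq": joint speeds; "joint_efforts": joint torques, N m; "ee_pos": TCP position; "tool_rot": TCP orientation; "ft_force": force on the tool from outside, world axes, zero at the start; "torque": the same for the moment, N m; "grip_width": finger opening in mm.
Only numpy, scipy, OpenCV 4.12 (cv2) and the standard library are available. Lean on these libraries where they do the work, as an engineer would, in place of code of your own. Each camera call takes 0.05 s, during which the arm holds its last target.

TASK

Flip the yellow stop down onto the fence, slide the grey tray along its channel until its bumper rests against the stop, so that it stands under the blue hopper, and drop every loose brass post and black rail block through the hopper into the tray. Then flip the stop up out of the way again, slide the loaded tray on until it is fully home against the end plate, and swing the red hook closed until it rests in its catch behind the bumper. No part goes into the tray before it stands at the stop, keep the tray on the bench, and leave the other things on the bench where they are.

Things in the scene. Friction and masses are not known exactly. Their poses are not given: they have to be found in the camera images.
- rig: Loading rig, fixed. Origin on the bench under the hopper's centre; y along the fence, the way the tray is pushed; x from near rail to fence; z up. 'In rig' = this frame, mm. Channel for the tray on the bare bench: steel fence (inner face x = +63, 24 thick), green near rail (inner face x = -63, 12 thick), y -230 to +301; dark end plate with inner face y = +295. All 35 high.
- hopper_mouth (a point): Centre of the square mouth (111 mm inside, at z = 185) of the blue funnel fixed over the channel; 119 mm outside; throat 83 mm, at z = 125. Two posts behind the fence carry it (in rig x = 103, y = -40 and +40, 170 high). It stands in the way of a gripper moving along the channel.
- flip_stop (a joint): Yellow flip stop, hinged on top of the fence, axis along rig y. 0 = down: arm level over fence and channel, its foot (in rig x -15 to +15, z 20 to 50, face y = +155) blocking the channel. Grows as it flips up and away over the fence; 1.57 = upright, end of travel 1.65. Stiff hinge (0.12 N m): stays where it is left.
- stop_ball (a point): Centre of the black ball grip, 26 mm across, at the end of the flip stop's yellow arm; the arm is 16 mm wide, narrower than the ball, so the ball can be pinched from above across rig y in every position. 112 mm from the hinge.
- stop_hinge (a point): A point on the flip stop's hinge axis, in rig (72, 163, 45). With the joint at q the ball is at hinge + 112 mm x (-cos q along rig x, +sin q up).
- hook (a joint): Red hook arm (latch), hinged on top of the fence near the end plate, axis along rig y. 0 = closed: arm level across the channel, its end between the two red prongs of the catch on the near rail, behind the bumper of a tray that is fully home. Grows as it opens; end of travel 1.55 (upright). Stiff hinge (0.16 N m): stays where it is left.
- hook_ball (a point): Centre of the black ball grip, 26 mm across, at the end of the red hook arm (arm 12 mm wide); can be pinched from above across rig y in every position. 172 mm from the hinge; closed, it lies outside the near rail, 45 mm above the bench.
- hook_hinge (a point): A point on the hook's hinge axis, in rig (72, 272, 45). With the joint at q the ball is at hinge + 172 mm x (-cos q along rig x, +sin q up).
- tray: Grey open tray, loose, on the bench in the channel, 3 mm play each side: box 120 (x) x 130 (y) x 90 mm high, walls 5 mm, 0.5 kg. Origin under the box's centre; axes as the rig's. A low nose (12 high) leads forward to an upright orange bumper (30 wide, 60 high, tray y 147 to 155); a low tail bar (24 wide, 12 high) leads back to a round knob.
- tray_knob (a point): Grip point on the black upright knob (22 mm across, top at 70 mm) at the tail of the tray, 50 mm above the bench, at tray (0, -250, 50). Pinch it from above to slide the tray either way along the channel.
- tray_nose (a point): Front face of the tray's orange bumper, at tray (0, 155, 30). Against the flip stop it is at rig y = 155 and the tray is centred under the hopper; against the end plate it is at rig y = 295.
- tray_floor (a point): Centre of the inner floor of the tray (tray z = 5).
- post_a_center (a point): Brass post: round, 26 mm across and 60 mm tall, on a square foot 34 x 34 x 8 mm; centre half-way up, its z is the post's axis. 0.15 kg or so. Starts standing on the bench on the robot's side of the rig. May be absent.
- post_b_center (a point): Brass post: round, 26 mm across and 60 mm tall, on a square foot 34 x 34 x 8 mm; centre half-way up, its z is the post's axis. 0.15 kg or so. Starts standing on the bench on the robot's side of the rig. May be absent.
- block_a_center (a point): Black rail block 60 (x) x 36 (y) x 24 (z) mm with two small steel discs on top; its centre. 0.12 kg or so. Starts lying flat on the bench on the robot's side of the rig. May be absent.
- block_b_center (a point): Black rail block 60 (x) x 36 (y) x 24 (z) mm with two small steel discs on top; its centre. 0.12 kg or so. Starts lying flat on the bench on the robot's side of the rig. May be absent.
- lens_jar: Bystander, leave alone: closed amber glass jar with white lid, 44 mm across, 55 mm tall; it stands between the parts; origin at the centre of its underside.
- mirror_a: Bystander, leave alone: mirror mount: black square frame on a steel post on a black 50 x 60 mm foot, 108 mm tall; origin at the centre of its underside.
- mirror_b: Bystander, leave alone: mirror mount: aluminium square frame on a steel post on a black 50 x 60 mm foot, 108 mm tall; origin at the centre of its underside.
- driver: Bystander, leave alone: screwdriver lying down, 160 mm long; origin at the centre of its length.
- flange: Bystander, leave alone: flat steel ring, 70 mm across, 14 mm thick; origin at the centre of its underside.
- lens_case: Bystander, leave alone: wooden case 100 x 70 x 30 mm; origin at the centre of its underside.
- screw_pot: Bystander, leave alone: white open pot, 60 mm across, 40 mm tall, between the parts; origin at the centre of its underside.

How it is judged:
By the outcome, as a careful person would: the job done as asked, in the order asked, and still so for the second after the job is handed in, with the robot touching nothing.
Of post_a, post_b, block_a, block_b only 2 to 4 are there at a start; the rules pass over those that are not, and their reading is None.
At some moment in a run one of post_a, post_b, block_a, block_b may be knocked a few centimetres aside while the robot is not near it.
Once in a run the grip may slacken for a moment while it holds something.
It also fails if it takes over 210 s, if anything falls off the work surface, if the arm or the gripper's body presses on something with over 40 N, if the wrist force passes 120 N, or if a joint passes its speed limit or range.

## Working session

There is one attempt and no reset: what is moved stays moved. The work goes in short steps, Python scripts to look and compute and a tool call to move; the robot and the scene stay as the last step left them, time stands still between calls to the robot, and variables do not carry over. Pictures are saved under pics/ and viewed, and the job is handed in when it is done.

Besides the shell and the picture viewer there is one more tool, called after "Emit:" as a command line: name --argument value ..., lists and objects as JSON in quotes. arm_command: Moves the arm, as the interface text tells. Its arguments: {"type":"object","properties":{"motion":{"type":"array"},"newtons":{"type":"number"}},"required":["motion"]}

```bash
mkdir -p pics; ls; cat > h.py <<'E'
import numpy as np, cv2
from rig import observe, grab_frame, job_done, finger_overhang
def snap(name,fn):
    f=grab_frame(name); cv2.imwrite('pics/'+fn+'.png',f['pixels'])
    np.savez('pics/'+fn+'.npz',**{k:np.array(v) for k,v in f.items()}); return f
def ray(f,u,v):
    x=(u-float(f['cx']))/float(f['fx']); y=(v-float(f['cy']))/float(f['fy']); k=float(f['k1'])
    a,b=x,y
    for _ in range(30):
        s=1+k*(a*a+b*b); a,b=x/s,y/s
    T=np.array(f['cam_to_world']); return T[:3,3], T[:3,:3]@np.array([a,-b,-1.])
def atz(f,u,v,z):
    o,d=ray(f,u,v); return o+d*(z-o[2])/d[2]
def proj(f,p):
    T=np.array(f['cam_to_world']); c=T[:3,:3].T@(np.array(p,float)-T[:3,3])
    a,b=c[0]/-c[2],-c[1]/-c[2]; s=1+float(f['k1'])*(a*a+b*b)
    return np.array([a*s*float(f['fx'])+float(f['cx']),b*s*float(f['fy'])+float(f['cy'])])
def load(fn): return dict(np.load('pics/'+fn+'.npz'))
def crop(fn,u0,v0,u1,v1,out,k=4):
    im=cv2.imread('pics/'+fn+'.png')[v0:v1,u0:u1]; cv2.imwrite('pics/'+out+'.png',cv2.resize(im,None,fx=k,fy=k,interpolation=cv2.INTER_CUBIC))
def tri(f1,p1,f2,p2):
    o1,d1=ray(f1,*p1);o2,d2=ray(f2,*p2);A=np.stack([d1,-d2],1);t=np.linalg.lstsq(A,o2-o1,rcond=None)[0]
    a=o1+t[0]*d1;b=o2+t[1]*d2;return (a+b)/2,np.linalg.norm(a-b)
E
python3 - <<'E'
from h import *
print(observe(), finger_overhang)
for n in ('side','top','wrist'):
    f=snap(n,n+'0'); print(n,np.array(f['cam_to_world']).round(2).tolist(),f['fx'],f['k1'])
E
```

```text
pics
{'time': 0.0, 'qpos': array([ 6.10985272e+01,  1.48522210e+01,  1.19152335e+00,  7.64168679e+01,
       -2.54474908e-03,  8.12556335e+01]), 'dq': array([ 0.01154374, -0.00436849, -0.01502128, -0.07506509,  0.0113376 ,
        0.05404365]), 'joint_efforts': array([-1.26123447e-03, -5.55640376e+01,  3.44533038e+01,  1.36955976e-02,
       -1.41603823e-04, -1.21456816e-05]), 'ee_pos': array([189.42825302, 516.07774406, 244.66445048]), 'tool_rot': array([-1.79922949e+02, -9.27682320e-03,  1.59842889e+02]), 'ft_force': array([-0.03984437, -0.05693925,  0.18191431]), 'torque': array([-0.03881149,  0.03016637, -0.03447808]), 'grip_width': 85.46359481039734} 14.0
side [[-0.97, 0.18, -0.18, 336.14], [-0.25, -0.66, 0.71, 1044.52], [0.01, 0.73, 0.68, 1136.04], [0.0, 0.0, 0.0, 1.0]] 511.13900124402977 -0.067101626971173
top [[0.0, 0.99, -0.1, 467.84], [-1.0, 0.0, 0.0, 9.1], [0.0, 0.1, 0.99, 1386.43], [0.0, 0.0, 0.0, 1.0]] 434.9079096785364 -0.08742311221251162
wrist [[0.34, -0.91, -0.25, 126.19], [0.94, 0.33, 0.09, 538.75], [0.0, -0.26, 0.96, 373.13], [0.0, 0.0, 0.0, 1.0]] 362.9695023659983 -0.09798598444694215
```

View pics/top0.png

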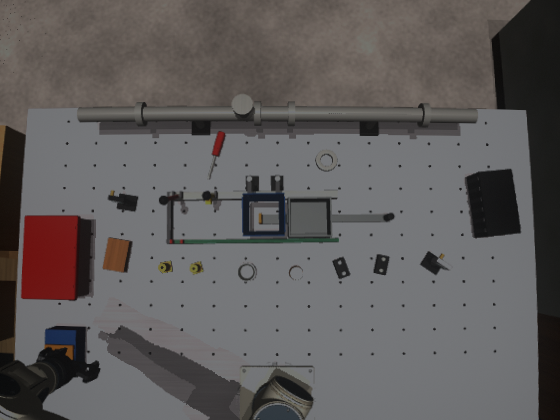

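View pics/side0.png

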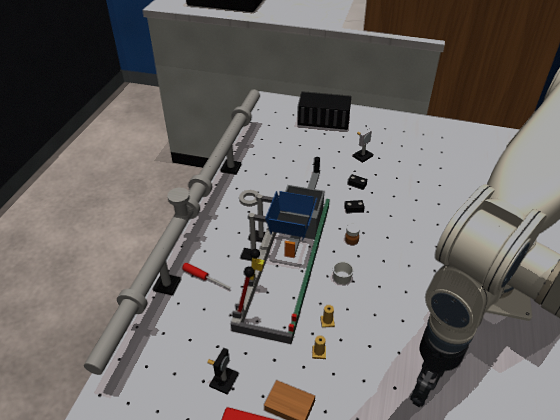

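View pics/wrist0.png

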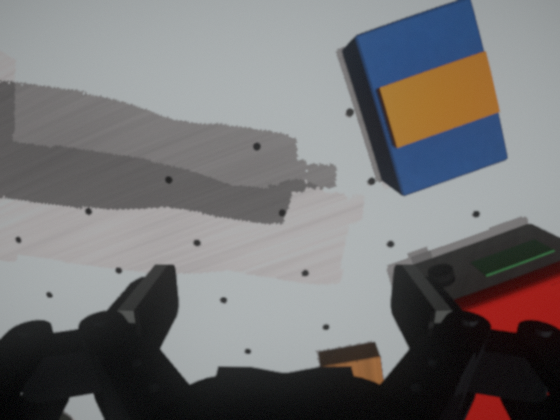

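The top view shows the rig with y along world +y and the tray at (310,217). Two posts are at (165,267) and (196,267), and two blocks at (341,268) and (381,264). The stop and the hook both look upright. I'll enlarge.

```bash
python3 - <<'E'
from h import *
crop('top0',150,165,290,285,'t_a',5.5)
crop('top0',280,165,460,285,'t_b',4.4)
crop('side0',210,130,400,370,'s_a',2.5)
E
```

```text
(no output)
```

View pics/t_a.png

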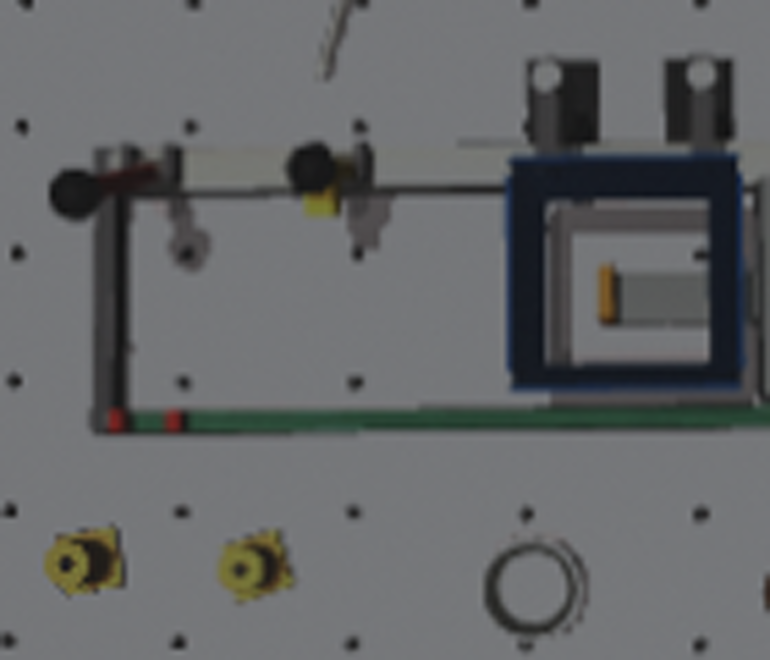

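View pics/t_b.png

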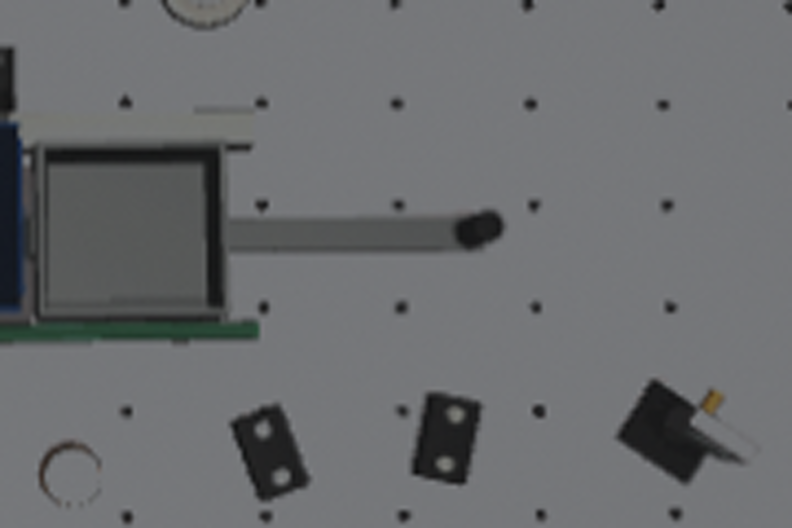

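View pics/s_a.png

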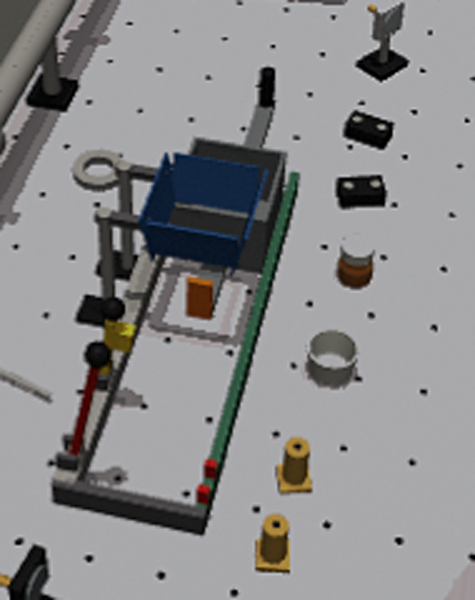

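```bash
cat > fit.py <<'E'
from h import *
from scipy.optimize import least_squares
f=load('top0'); s=load('side0')
A=lambda x,y:(150+x/5.5-.4,165+y/5.5-.4)
B=lambda x,y:(280+x/4.4-.4,165+y/4.4-.4)
S=lambda x,y:(210+x/2.5-.3,130+y/2.5-.3)
obs=[(f,A(508,157),(59.5,59.5,185)),(f,A(738,155),(59.5,-59.5,185)),(f,A(512,390),(-59.5,59.5,185)),(f,A(742,388),(-59.5,-59.5,185)),
(f,A(93,432),(-75,301,35)),(f,B(258,339),(-75,-230,35)),(f,B(258,322),(-63,-230,35)),
(s,S(55,482),(87,301,35)),(s,S(207,513),(-75,301,35)),(s,S(298,174),(-75,-230,35)),
(s,S(175,150),(59.5,-59.5,185)),(s,S(269,166),(-59.5,-59.5,185)),(s,S(238,240),(-59.5,59.5,185))]
def R2W(p,q):
    c,sn=np.cos(p[2]),np.sin(p[2]); return np.array([p[0]+c*q[0]-sn*q[1],p[1]+sn*q[0]+c*q[1],q[2]])
def res(p): return np.concatenate([proj(F,R2W(p,q))-uv for F,uv,q in obs])
r=least_squares(res,[450,0,0],x_scale=[100,100,.1],loss='soft_l1')
P=r.x
if __name__=='__main__':
    print(P[:2],np.degrees(P[2]),res(P).reshape(-1,2).round(1).tolist())
    np.save('rig.npy',P)
    W2R=lambda w:(np.array([[np.cos(P[2]),np.sin(P[2])],[-np.sin(P[2]),np.cos(P[2])]])@(np.array(w[:2])-P[:2]))
    for n,a,b in [('hookball',A(75,194),S(97,355)),('stopball',A(311,168),S(114,308)),('knobtop',B(492,224),S(267,71)),
      ('post1top',A(67,564),S(275,523)),('post2top',A(240,569),S(297,446)),('blkL',B(270,452),S(361,191)),('blkR',B(446,439),S(369,129))]:
        p,e=tri(f,a,s,b); print(n,p.round(1),'rig',W2R(p).round(1),p[2].round(1),'err',e.round(1))
    for n,a,z in [('p1',A(67,564),60),('p2',A(240,569),60),('bL1',B(263,430),24),('bL2',B(281,476),24),('bR1',B(455,413),24),('bR2',B(445,463),24),('knobtop',B(492,224),70),('jar',B(71,474),55),('pot',A(531,589),40),
     ('p1f',A(122,585),0),('bumper topfront',A(600,264),60),('bumper',A(600,322),60)]:
        p=atz(f,*a,z); print(n,p.round(1),W2R(p).round(1))
E
python3 fit.py
```

```text
[572.02856296  41.51406098] 0.8217186376860183 [[-0.4, -0.0], [0.5, -0.2], [-0.9, 0.4], [0.4, 0.2], [1.6, 0.3], [0.5, -0.2], [0.4, -0.2], [-0.9, -0.3], [-0.2, 0.5], [0.8, -0.5], [-3.6, 0.7], [-0.2, 1.1], [3.5, 0.5]]
hookball [608.2 313.7 214.7] rig [ 40.  271.6] 214.7 err 0.7
stopball [627.7 204.9 159. ] rig [ 58.  162.6] 159.0 err 1.2
knobtop [ 579.  -347.9   68.1] rig [   1.3 -389.4] 68.1 err 0.7
post1top [421.  352.3  63.4] rig [-146.6  312.9] 63.4 err 1.6
post2top [418.5 256.1  62.5] rig [-150.4  216.8] 62.5 err 0.8
blkL [ 419.7 -199.    13.6] rig [-155.8 -238.3] 13.6 err 0.2
blkR [ 428.6 -325.6   14.8] rig [-148.7 -365.1] 14.8 err 0.2
p1 [420.  353.1  60. ] [-147.5  313.7]
p2 [418.  256.6  60. ] [-150.9  217.2]
bL1 [ 435.5 -192.6   24. ] [-139.9 -232.1]
bL2 [ 403.  -205.1   24. ] [-172.5 -244.2]
bR1 [ 447.2 -330.2   24. ] [-130.2 -369.9]
bR2 [ 411.8 -322.4   24. ] [-165.4 -361.6]
knobtop [ 578.4 -347.4   70. ] [   0.8 -389. ]
jar [406.  -54.8  55. ] [-167.4  -93.9]
pot [406.9  96.9  40. ] [-164.3   57.7]
p1f [406.1 336.3   0. ] [-161.7  297.1]
bumper topfront [587.5  58.5  60. ] [15.8 16.8]
bumper [555.2  58.4  60. ] [-16.6  17.1]
```

```bash
cat >> h.py <<'E'
import os
P=np.load('rig.npy') if os.path.exists('rig.npy') else None
def r2w(q):
    c,s=np.cos(P[2]),np.sin(P[2]); return np.array([P[0]+c*q[0]-s*q[1],P[1]+s*q[0]+c*q[1],q[2]])
def w2r(w):
    c,s=np.cos(P[2]),np.sin(P[2]); d=np.array(w[:2])-P[:2]; return np.array([c*d[0]+s*d[1],-s*d[0]+c*d[1],w[2]])
def to(*qs,grasp=True):
    "shifts from the present pose that bring the grasp point (5 mm above TCP) to rig points"
    o=observe(); e=o['ee_pos']
    print('t',round(o['time'],2),'ee',e.round(1),'rig',w2r(e).round(1),'rot',np.array(o['tool_rot']).round(2),'w',round(o['grip_width'],1),'F',np.array(o['ft_force']).round(1))
    for q in qs: print(q,'->',(r2w(q)-[0,0,5 if grasp else 0]-e).round(1))
E
python3 - <<'E'
from h import *
b=lambda q:(72-112*np.cos(q),163,45+112*np.sin(q))
to((58,163,235),(58,163,157))
E
```

```text
t 0.15 ee [189.4 516.2 244.8] rig [-375.8  480.1  244.8] rot [-1.7994e+02 -1.0000e-02  1.5985e+02] w 85.4 F [-0.   0.5 -0.7]
(58, 163, 235) -> [ 438.3 -310.8  -14.8]
(58, 163, 157) -> [ 438.3 -310.8  -92.8]
```

Emit:
arm_command --motion '[{"delta_rot": [0,0,4],"linear": [30,-20,10],"fingers": 60},{"delta_rot": [0,0,8],"linear": [80,-55,20],"fingers": 60},{"delta_rot": [0,0,12],"linear": [130,-90,30],"fingers": 60},{"delta_rot": [0,0,16],"linear": [180,-126,30],"fingers": 60},{"delta_rot": [0,0,21],"linear": [230,-162,30],"fingers": 60},{"delta_rot": [0,0,21],"linear": [280,-198,30],"fingers": 60},{"delta_rot": [0,0,21],"linear": [330,-234,30],"fingers": 60},{"delta_rot": [0,0,21],"linear": [380,-270,30],"fingers": 60}]' --newtons 40

```text
time: 1.15
ee_pos: [570.8, 244.7, 274.6]
tool_rot: [-179.9, -0.0, -179.2]
ft_force: [0.8, 1.3, 0.1]
grip_width: 60.0
```

```bash
python3 -c "
from h import *
to((58,163,225),(58,163,157))"
```

```text
t 1.15 ee [570.8 244.7 274.6] rig [  1.7 203.2 274.6] rot [-1.7995e+02 -2.0000e-02 -1.7916e+02] w 60.0 F [0.8 1.3 0.1]
(58, 163, 225) -> [ 56.8 -39.3 -54.6]
(58, 163, 157) -> [  56.8  -39.3 -122.6]
```

Emit:
arm_command --motion '[{"delta_rot": [0,0,0],"linear": [35,-24,0],"fingers": 60},{"delta_rot": [0,0,0],"linear": [57,-39,0],"fingers": 60},{"delta_rot": [0,0,0],"linear": [57,-39,-40],"fingers": 60},{"delta_rot": [0,0,0],"linear": [57,-39,-40],"fingers": 60}]'

```text
time: 1.65
ee_pos: [626.7, 205.0, 231.4]
tool_rot: [-179.9, -0.4, -179.2]
ft_force: [-0.5, 0.1, 0.3]
grip_width: 60.2
```

```bash
python3 -c "
from h import *
f=snap('wrist','w1'); print(proj(f,r2w((58,163,157))))
to((58,163,157))"
```

```text
[285.55242106 230.67498264]
t 1.7 ee [627.2 205.5 233.8] rig [ 57.5 163.2 233.8] rot [-179.92   -0.2  -179.17] w 59.9 F [ 0.1 -1.   1.6]
(58, 163, 157) -> [  0.5  -0.2 -81.8]
```

View pics/w1.png

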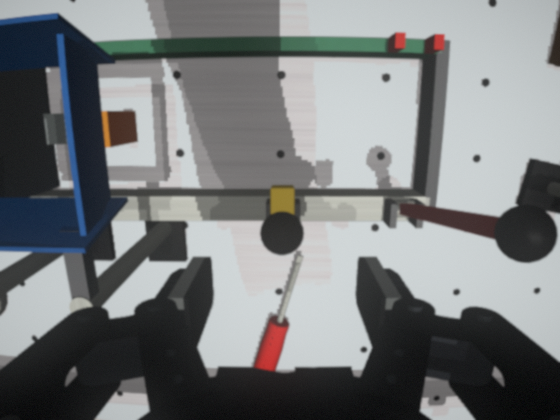

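The ball is at (281,234), within about 2 mm of the prediction. I'll descend and pinch it.

Emit:
arm_command --motion '[{"delta_rot": [0,0,0],"linear": [2,0,-40],"fingers": 60},{"delta_rot": [0,0,0],"linear": [2,0,-80],"fingers": 60},{"delta_rot": [0,0,0],"linear": [2,0,-82],"fingers": 40},{"delta_rot": [0,0,0],"linear": [2,0,-82],"fingers": 15},{"delta_rot": [0,0,0],"linear": [2,0,-82],"fingers": 15},{"delta_rot": [0,0,0],"linear": [2,0,-82],"fingers": 15}]'

```text
time: 2.45
ee_pos: [629.9, 203.6, 154.3]
tool_rot: [-179.7, -0.1, -179.3]
ft_force: [-0.5, -10.7, -2.7]
grip_width: 23.9
```

```bash
python3 -c "
from h import *
b=lambda q:(72-112*np.cos(q),163,45+112*np.sin(q))
to(*[b(q) for q in (1.445,1.25,1.05,.85,.65,.5,.35,.2,.1,0)])"
```

```text
t 2.45 ee [629.9 203.6 154.3] rig [ 60.2 161.3 154.3] rot [-1.7972e+02 -7.0000e-02 -1.7925e+02] w 23.9 F [ -0.5 -10.7  -2.7]
(np.float64(57.947941575726965), 163, np.float64(156.11498393124492)) -> [-2.3  1.7 -3.2]
(np.float64(36.68389541172991), 163, np.float64(151.28627736782565)) -> [-23.5   1.4  -8. ]
(np.float64(16.272042636126578), 163, np.float64(142.1514012665299)) -> [-44.    1.1 -17.1]
(np.float64(-1.9181123391180108), 163, np.float64(129.1434053757128)) -> [-62.1   0.8 -30.1]
(np.float64(-17.16138543749426), 163, np.float64(112.78087744243643)) -> [-77.4   0.6 -46.5]
(np.float64(-26.28924693172175), 163, np.float64(98.69566032367074)) -> [-86.5   0.5 -60.6]
(np.float64(-33.209743838906434), 163, np.float64(83.40455443501055)) -> [-93.4   0.4 -75.9]
(np.float64(-37.767456718219066), 163, np.float64(67.25096504904685)) -> [-98.    0.3 -92. ]
(np.float64(-39.440466511138894), 163, np.float64(56.181342664444756)) -> [ -99.7    0.3 -103.1]
(np.float64(-40.0), 163, np.float64(45.0)) -> [-100.2    0.3 -114.3]
```

Emit:
arm_command --motion '[{"delta_rot": [0,0,0],"linear": [-22,-0.3,-5],"fingers": 15},{"delta_rot": [0,0,0],"linear": [-43,-0.6,-14],"fingers": 15},{"delta_rot": [0,0,0],"linear": [-61,-0.9,-27],"fingers": 15},{"delta_rot": [0,0,0],"linear": [-77,-1.1,-44],"fingers": 15},{"delta_rot": [0,0,0],"linear": [-86,-1.2,-58],"fingers": 15},{"delta_rot": [0,0,0],"linear": [-93,-1.3,-74],"fingers": 15},{"delta_rot": [0,0,0],"linear": [-98,-1.4,-90],"fingers": 15},{"delta_rot": [0,0,0],"linear": [-100,-1.4,-101],"fingers": 15}]' --newtons 60

```text
time: 3.45
ee_pos: [531.1, 202.7, 55.0]
tool_rot: [-179.8, 0.1, -179.2]
ft_force: [-0.2, 0.2, -0.5]
grip_width: 15.0
```

```bash
python3 -c "
from h import *
to((-40,163,45)); snap('top','t2'); crop('top0' and 't2',150,165,290,285,'t2c',5.5)"
```

```text
t 3.45 ee [531.1 202.7  55. ] rig [-38.6 161.8  55. ] rot [-1.7976e+02  1.2000e-01 -1.7923e+02] w 15.0 F [-0.2  0.2 -0.5]
(-40, 163, 45) -> [ -1.4   1.2 -15. ]
```

View pics/t2c.png

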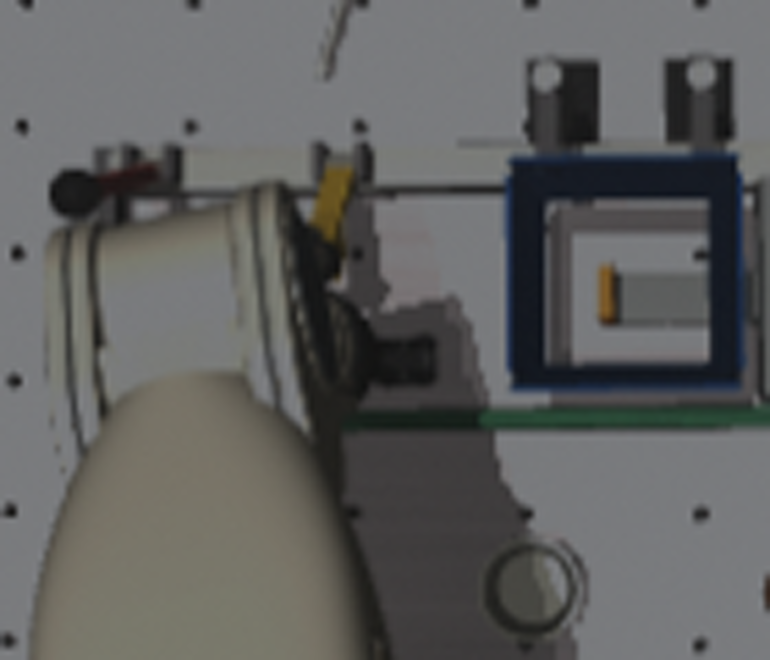

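```bash
python3 -c "
from h import *
snap('side','s2'); crop('s2',210,200,340,320,'s2c',5)
s=load('s2');t=load('top0')
for q in (1.2,1.0,.9,.8,.7,.6,.5): 
  p=r2w((72-112*np.cos(q),162.5,45+112*np.sin(q))); print(q,(proj(s,p)-[210,200])*5,(proj(t,p)-[150,165])*5.5)"
```

```text
1.2 [275.58132739 286.05983259] [311.83109988 219.81885968]
1.0 [313.18653108 306.21441546] [314.70709341 259.67005075]
0.9 [330.32067957 317.77434997] [316.56251723 278.00533097]
0.8 [346.0809463  330.13868153] [318.66143526 294.99389846]
0.7 [360.2966558  343.15803835] [320.9740291 310.451477 ]
0.6 [372.8202897  356.67715564] [323.46837039 324.22109046]
0.5 [383.52906996 370.53754428] [326.11115196 336.17437342]
```

View pics/s2c.png

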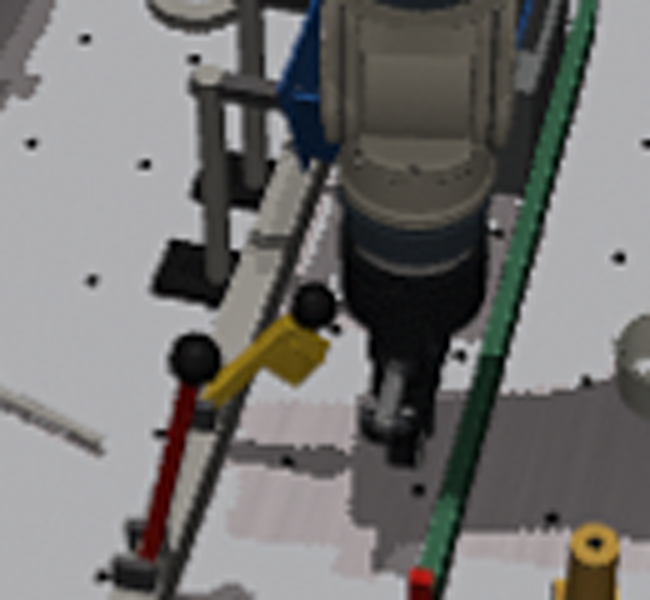

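Emit:
arm_command --motion '[{"delta_rot": [0,0,0],"linear": [-45,0,0],"fingers": 0},{"delta_rot": [0,0,0],"linear": [-50,0,50],"fingers": 0},{"delta_rot": [0,0,0],"linear": [-50,0,110],"fingers": 0},{"delta_rot": [0,0,0],"linear": [-20,0,130],"fingers": 0},{"delta_rot": [0,0,0],"linear": [30,0,130],"fingers": 0},{"delta_rot": [0,0,0],"linear": [47,0,125],"fingers": 0},{"delta_rot": [0,0,0],"linear": [47,0,125],"fingers": 0}]'

```text
time: 4.42
ee_pos: [577.7, 202.2, 178.3]
tool_rot: [-179.7, -0.1, -179.3]
ft_force: [-0.8, 0.1, 0.3]
grip_width: 0.1
```

```bash
python3 -c "
from h import *
b=lambda q:tuple(np.round((72-112*np.cos(q),162.3,45+112*np.sin(q)+13+14),1))
to(*[b(q) for q in (1,.9,.8,.7,.6,.5,.4,.3,.2,.1,0)],grasp=False)"
```

```text
t 4.42 ee [577.7 202.2 178.3] rig [  8.  160.6 178.3] rot [-1.7972e+02 -1.0000e-01 -1.7928e+02] w 0.1 F [-0.8  0.1  0.3]
(np.float64(11.5), np.float64(162.3), np.float64(166.2)) -> [  3.5   1.8 -12.1]
(np.float64(2.4), np.float64(162.3), np.float64(159.7)) -> [ -5.6   1.6 -18.6]
(np.float64(-6.0), np.float64(162.3), np.float64(152.3)) -> [-14.    1.5 -26. ]
(np.float64(-13.7), np.float64(162.3), np.float64(144.2)) -> [-21.7   1.4 -34.1]
(np.float64(-20.4), np.float64(162.3), np.float64(135.2)) -> [-28.4   1.3 -43.1]
(np.float64(-26.3), np.float64(162.3), np.float64(125.7)) -> [-34.3   1.2 -52.6]
(np.float64(-31.2), np.float64(162.3), np.float64(115.6)) -> [-39.2   1.1 -62.7]
(np.float64(-35.0), np.float64(162.3), np.float64(105.1)) -> [-43.    1.1 -73.2]
(np.float64(-37.8), np.float64(162.3), np.float64(94.3)) -> [-45.8   1.1 -84. ]
(np.float64(-39.4), np.float64(162.3), np.float64(83.2)) -> [-47.4   1.  -95.1]
(np.float64(-40.0), np.float64(162.3), np.float64(72.0)) -> [ -48.     1.  -106.3]
```

Emit:
arm_command --motion '[{"delta_rot": [0,0,0],"linear": [1,1.5,-18],"fingers": 0},{"delta_rot": [0,0,0],"linear": [-8,1.5,-27],"fingers": 0},{"delta_rot": [0,0,0],"linear": [-16,1.4,-35],"fingers": 0},{"delta_rot": [0,0,0],"linear": [-24,1.3,-44],"fingers": 0},{"delta_rot": [0,0,0],"linear": [-31,1.2,-54],"fingers": 0},{"delta_rot": [0,0,0],"linear": [-37,1.1,-64],"fingers": 0},{"delta_rot": [0,0,0],"linear": [-42,1.1,-75],"fingers": 0},{"delta_rot": [0,0,0],"linear": [-45,1,-86],"fingers": 0}]'

```text
time: 5.42
ee_pos: [532.3, 203.2, 91.3]
tool_rot: [-179.7, -0.1, -179.3]
ft_force: [-0.5, -0.3, 1.0]
grip_width: 0.0
```

```bash
python3 -c "
from h import *
to((-40,162.3,72),grasp=False);snap('side','s3'); crop('s3',210,200,340,320,'s3c',5)"
```

```text
t 5.42 ee [532.3 203.2  91.3] rig [-37.4 162.2  91.3] rot [-1.7971e+02 -1.3000e-01 -1.7927e+02] w 0.0 F [-0.5 -0.3  1. ]
(-40, 162.3, 72) -> [ -2.6   0.  -19.3]
```

View pics/s3c.png

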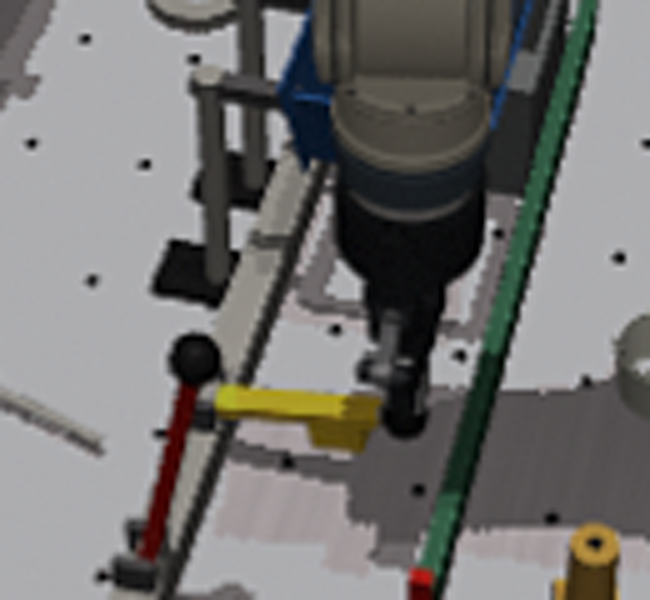

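The push is working: the stop is nearly down. I'll finish pressing it.

Emit:
arm_command --motion '[{"delta_rot": [0,0,0],"linear": [-2,0,-8],"fingers": 0},{"delta_rot": [0,0,0],"linear": [-2.6,0,-15],"fingers": 0},{"delta_rot": [0,0,0],"linear": [-2.6,0,-19],"fingers": 0},{"delta_rot": [0,0,0],"linear": [-2.6,0,-21],"fingers": 0},{"delta_rot": [0,0,0],"linear": [-2.6,0,-21],"fingers": 0}]'

```text
time: 6.1
ee_pos: [528.9, 203.0, 71.0]
tool_rot: [-179.7, -0.2, -179.3]
ft_force: [-8.8, -2.3, 22.6]
grip_width: -0.2
```

```bash
python3 -c "
from h import *
to((-40,162.3,72),grasp=False)"
```

```text
t 6.1 ee [528.9 203.   71. ] rig [-40.8 162.1  71. ] rot [-1.7970e+02 -1.6000e-01 -1.7927e+02] w -0.2 F [-8.8 -2.3 22.6]
(-40, 162.3, 72) -> [0.8 0.2 1. ]
```

Emit:
arm_command --motion '[{"delta_rot": [0,0,0],"linear": [0,0,60],"fingers": 0},{"delta_rot": [0,0,0],"linear": [0,0,120],"fingers": 0},{"delta_rot": [0,0,0],"linear": [0,-30,170],"fingers": 0},{"delta_rot": [0,0,0],"linear": [5,-80,180],"fingers": 0},{"delta_rot": [0,0,0],"linear": [10,-140,180],"fingers": 0},{"delta_rot": [0,0,0],"linear": [16,-200,180],"fingers": 0},{"delta_rot": [0,0,0],"linear": [22,-260,180],"fingers": 0},{"delta_rot": [0,0,0],"linear": [30,-320,180],"fingers": 0}]'

```text
time: 7.1
ee_pos: [558.9, -119.1, 251.2]
tool_rot: [-179.7, -0.1, -179.3]
ft_force: [0.7, 0.6, 0.1]
grip_width: -0.1
```

```bash
python3 -c "
from h import *
to((1,-432,160),(1,-432,50))
snap('side','s4'); crop('s4',210,130,370,320,'s4c',4)"
```

```text
t 7.1 ee [ 558.9 -119.1  251.2] rig [ -15.4 -160.4  251.2] rot [-1.7968e+02 -1.1000e-01 -1.7927e+02] w -0.1 F [0.7 0.6 0.1]
(1, -432, 160) -> [  20.3 -271.3  -96.2]
(1, -432, 50) -> [  20.3 -271.3 -206.2]
```

View pics/s4c.png

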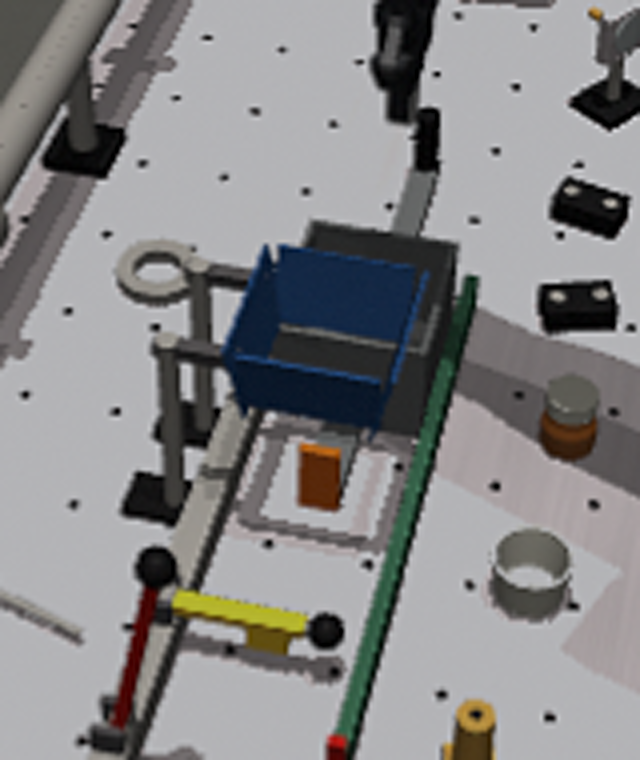

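The stop lies level across the channel, with its ball at crop (325,630). Next I go behind the knob.

Emit:
arm_command --motion '[{"delta_rot": [0,0,0],"linear": [5,-60,0],"fingers": 0},{"delta_rot": [0,0,0],"linear": [9,-120,0],"fingers": 0},{"delta_rot": [0,0,0],"linear": [14,-180,-20],"fingers": 0},{"delta_rot": [0,0,0],"linear": [18,-240,-50],"fingers": 0},{"delta_rot": [0,0,0],"linear": [20,-272,-80],"fingers": 0},{"delta_rot": [0,0,0],"linear": [20,-272,-130],"fingers": 0},{"delta_rot": [0,0,0],"linear": [20,-272,-180],"fingers": 0},{"delta_rot": [0,0,0],"linear": [20,-272,-206],"fingers": 0}]'

```text
time: 8.15
ee_pos: [578.8, -397.0, 40.9]
tool_rot: [-179.7, -0.3, -179.5]
ft_force: [0.7, 0.8, 0.0]
grip_width: 0.0
```

```bash
python3 -c "
from h import *
to((1,-415,50),(0,-290,50),(0,-275,50))
f=snap('wrist','w4')"
```

```text
t 8.15 ee [ 578.8 -397.    40.9] rig [   0.5 -438.6   40.9] rot [-179.66   -0.29 -179.53] w 0.0 F [0.7 0.8 0. ]
(1, -415, 50) -> [ 0.2 23.6  4.1]
(0, -290, 50) -> [ -2.6 148.6   4.1]
(0, -275, 50) -> [ -2.8 163.6   4.1]
```

View pics/w4.png

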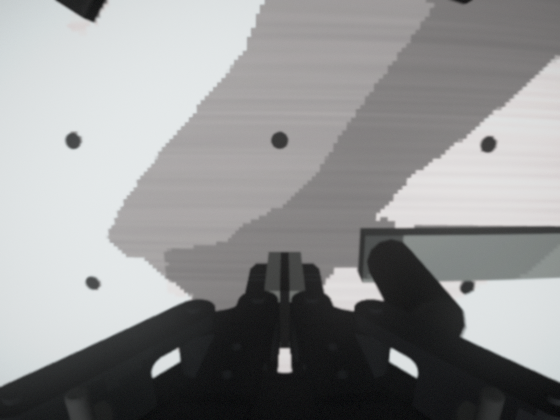

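Emit:
arm_command --motion '[{"delta_rot": [0,0,0.3],"linear": [0,15,5],"fingers": 0},{"delta_rot": [0,0,0.3],"linear": [0,28,5],"fingers": 0},{"delta_rot": [0,0,0.3],"linear": [-0.5,42,5],"fingers": 0},{"delta_rot": [0,0,0.3],"linear": [-1,57,5],"fingers": 0},{"delta_rot": [0,0,0.3],"linear": [-1.3,72,5],"fingers": 0},{"delta_rot": [0,0,0.3],"linear": [-1.7,87,5],"fingers": 0},{"delta_rot": [0,0,0.3],"linear": [-2,102,5],"fingers": 0},{"delta_rot": [0,0,0.3],"linear": [-2.2,115,5],"fingers": 0}]'

```text
time: 9.2
ee_pos: [576.9, -281.2, 45.7]
tool_rot: [-179.6, -0.2, -179.2]
ft_force: [0.2, -5.6, 3.3]
grip_width: -0.1
```

Emit:
arm_command --motion '[{"delta_rot": [0,0,0],"linear": [0,8,0],"fingers": 0},{"delta_rot": [0,0,0],"linear": [-0.2,16,0],"fingers": 0},{"delta_rot": [0,0,0],"linear": [-0.4,22,0],"fingers": 0},{"delta_rot": [0,0,0],"linear": [-0.5,27,0],"fingers": 0}]'

```text
time: 9.7
ee_pos: [576.9, -254.7, 46.5]
tool_rot: [-179.5, -0.2, -179.2]
ft_force: [-0.1, -6.3, 4.3]
grip_width: -0.0
```

```bash
python3 -c "
from h import *
to((1,-272,50))
f=snap('top','t5');crop('t5',150,165,430,285,'t5c',2.8)"
```

```text
t 9.7 ee [ 576.9 -254.7   46.5] rig [   0.6 -296.2   46.5] rot [-1.7948e+02 -1.6000e-01 -1.7923e+02] w -0.0 F [-0.1 -6.3  4.3]
(1, -272, 50) -> [ 0.  24.2 -1.5]
```

View pics/t5c.png

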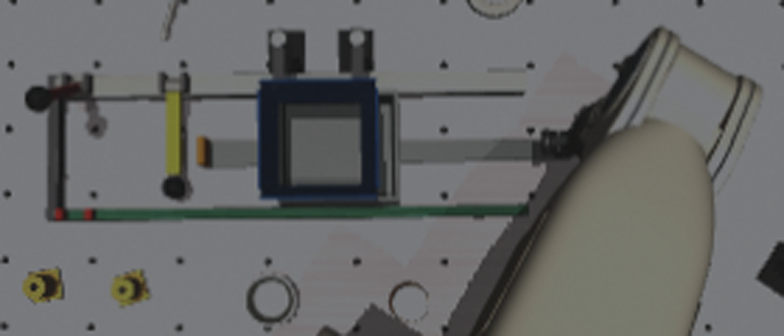

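Emit:
arm_command --motion '[{"delta_rot": [0,0,0],"linear": [0,6,-1],"fingers": 0},{"delta_rot": [0,0,0],"linear": [0,11,-1],"fingers": 0},{"delta_rot": [0,0,0],"linear": [-0.2,15,-1],"fingers": 0},{"delta_rot": [0,0,0],"linear": [-0.3,18,-1],"fingers": 0},{"delta_rot": [0,0,0],"linear": [-0.3,20,-1],"fingers": 0}]'

```text
time: 10.38
ee_pos: [577.3, -235.3, 46.5]
tool_rot: [-179.3, -0.1, -179.3]
ft_force: [-1.1, -14.1, 4.2]
grip_width: 0.0
```

Emit:
arm_command --motion '[{"delta_rot": [0,0,0],"linear": [0,2,0],"fingers": 0},{"delta_rot": [0,0,0],"linear": [0,4,0],"fingers": 0}]'

```text
time: 10.62
ee_pos: [577.9, -235.0, 47.3]
tool_rot: [-178.9, 0.0, -179.4]
ft_force: [-0.4, -25.1, -0.4]
grip_width: -0.2
```

Contact: the tray stopped and the force rose to 25 N. I'll back off and look.

Emit:
arm_command --motion '[{"delta_rot": [-1,0,0],"linear": [0,-15,0],"fingers": 0},{"delta_rot": [-1,0,0],"linear": [0,-40,10],"fingers": 0},{"delta_rot": [-1,0,0],"linear": [0,-50,60],"fingers": 0},{"delta_rot": [-1,0,0],"linear": [-30,-60,120],"fingers": 40},{"delta_rot": [-1,0,0],"linear": [-80,-70,160],"fingers": 70},{"delta_rot": [-1,0,0],"linear": [-120,-80,160],"fingers": 70}]'

```text
time: 11.38
ee_pos: [457.6, -315.4, 210.1]
tool_rot: [-177.8, 0.2, -179.3]
ft_force: [-0.3, -0.9, -0.5]
grip_width: 54.5
```

```bash
python3 -c "
from h import *
to((1,-272,50))
f=snap('top','t6');crop('t6',150,165,430,285,'t6c',2.8)
f=snap('side','s6');crop('s6',210,200,340,300,'s6c',6)
w=snap('wrist','w6')"
```

```text
t 11.38 ee [ 457.6 -315.4  210.1] rig [-119.5 -355.2  210.1] rot [-177.79    0.21 -179.34] w 54.5 F [-0.3 -0.9 -0.5]
(1, -272, 50) -> [ 119.3   85.  -165.1]
```

View pics/t6c.png

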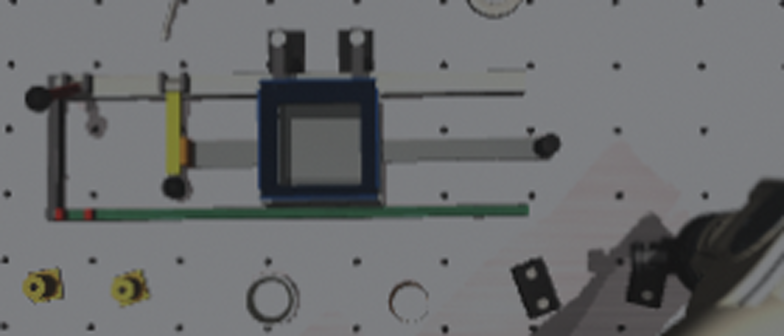

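View pics/s6c.png

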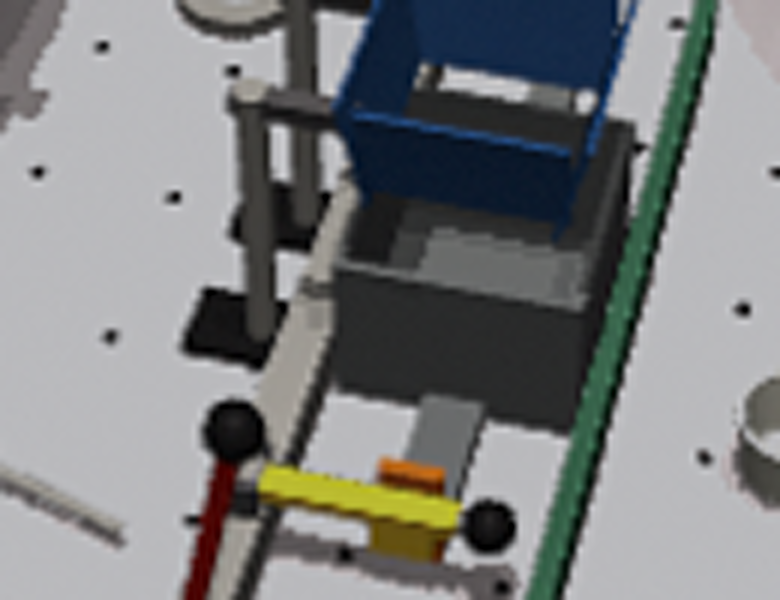

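View pics/w6.png

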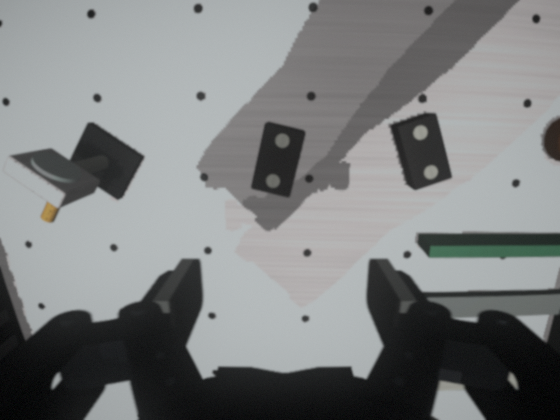

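The bumper touches the stop and the tray floor is visible under the hopper. In the wrist view the blocks' discs are at (282,141)/(273,181) and (420,132)/(431,172).

```bash
python3 -c "
from h import *
w=load('w6')
for a,b in [((282,141),(273,181)),((420,132),(431,172))]:
  A=atz(w,*a,24);B=atz(w,*b,24);d=A-B
  print((A+B)/2,np.linalg.norm(d),'long axis angle from +x',np.degrees(np.arctan2(d[1],d[0]))%180)
to()"
```

```text
[ 430.95550763 -328.3305333    24.        ] 35.72143521390208 long axis angle from +x 167.57727977362092
[ 420.88172639 -200.6801166    24.        ] 36.543644490958194 long axis angle from +x 20.916858132409658
t 11.53 ee [ 456.5 -315.1  208.2] rig [-120.6 -354.9  208.2] rot [-1.7793e+02  6.0000e-02 -1.7951e+02] w 69.7 F [ 0.9 -1.1  0. ]
```

Emit:
arm_command --motion '[{"delta_rot": [1,0,-6],"linear": [-15,-6,-40],"fingers": 65},{"delta_rot": [2,0,-13],"linear": [-26,-12,-90],"fingers": 65},{"delta_rot": [2,0,-13],"linear": [-26.5,-12.5,-130],"fingers": 65},{"delta_rot": [2,0,-13],"linear": [-26.5,-12.5,-140],"fingers": 65}]'

```text
time: 12.02
ee_pos: [429.5, -326.2, 65.4]
tool_rot: [179.9, -0.4, 167.5]
ft_force: [0.5, 0.1, 1.0]
grip_width: 65.2
```

```bash
python3 -c "
from h import *
to()
w=snap('wrist','w7')"
```

```text
t 12.03 ee [ 429.5 -326.2   65.4] rig [-147.8 -365.7   65.4] rot [179.9   -0.39 167.52] w 65.2 F [0.5 0.1 1. ]
```

View pics/w7.png

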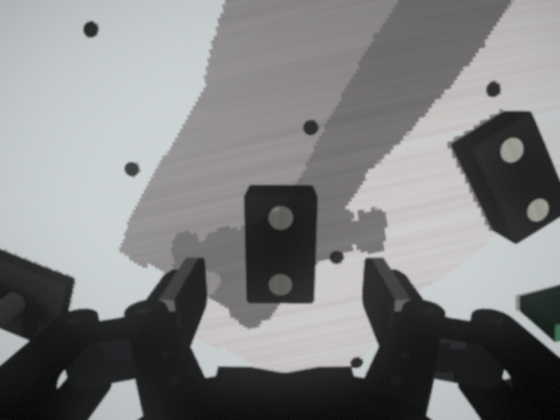

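Centred and aligned. I'll go down and close.

Emit:
arm_command --motion '[{"delta_rot": [0,0,0],"linear": [0.5,-1,-25],"fingers": 65},{"delta_rot": [0,0,0],"linear": [0.5,-1,-44],"fingers": 65},{"delta_rot": [0,0,0],"linear": [0.5,-1,-48],"fingers": 45},{"delta_rot": [0,0,0],"linear": [0.5,-1,-48],"fingers": 25},{"delta_rot": [0,0,0],"linear": [0.5,-1,-48],"fingers": 25},{"delta_rot": [0,0,0],"linear": [0.5,-1,-48],"fingers": 25}]' --newtons 60

```text
time: 12.82
ee_pos: [430.9, -327.9, 18.8]
tool_rot: [180.0, -0.2, 167.5]
ft_force: [0.8, 1.1, 5.4]
grip_width: 34.7
```

Emit:
arm_command --motion '[{"delta_rot": [0,0,0],"linear": [0,0,45],"fingers": 25},{"delta_rot": [0,0,3],"linear": [0,10,105],"fingers": 25},{"delta_rot": [0,0,6],"linear": [10,40,160],"fingers": 25},{"delta_rot": [0,0,10],"linear": [30,90,200],"fingers": 25},{"delta_rot": [0,0,13.3],"linear": [50,140,220],"fingers": 25},{"delta_rot": [0,0,13.3],"linear": [75,195,220],"fingers": 25},{"delta_rot": [0,0,13.3],"linear": [95,250,220],"fingers": 25},{"delta_rot": [0,0,13.3],"linear": [115,300,220],"fingers": 25}]'

```text
time: 13.82
ee_pos: [546.1, -25.8, 239.2]
tool_rot: [180.0, -0.2, -179.1]
ft_force: [1.7, -0.8, -1.3]
grip_width: 34.8
```

```bash
python3 -c "
from h import *
to((0,-8,240),(0,-8,155),grasp=False)"
```

```text
t 13.82 ee [546.1 -25.8 239.2] rig [-26.9 -67.  239.2] rot [ 179.98   -0.22 -179.14] w 34.8 F [ 1.7 -0.8 -1.3]
(0, -8, 240) -> [26.  59.4  0.8]
(0, -8, 155) -> [ 26.   59.4 -84.2]
```

Emit:
arm_command --motion '[{"delta_rot": [0,0,0],"linear": [13,35,0],"fingers": 25},{"delta_rot": [0,0,0],"linear": [26,61,0],"fingers": 25},{"delta_rot": [0,0,0],"linear": [26,61,-30],"fingers": 25},{"delta_rot": [0,0,0],"linear": [26,61,-70],"fingers": 25},{"delta_rot": [0,0,0],"linear": [26,61,-82],"fingers": 25},{"delta_rot": [0,0,0],"linear": [26,61,-82],"fingers": 25}]'

```text
time: 14.58
ee_pos: [572.0, 35.0, 157.3]
tool_rot: [180.0, -0.3, -179.2]
ft_force: [-0.1, 0.1, -1.0]
grip_width: 34.8
```

Emit:
arm_command --motion '[{"delta_rot": [0,0,0],"linear": [0,0,0],"fingers": 46},{"delta_rot": [0,0,0],"linear": [0,0,0],"fingers": 46},{"delta_rot": [0,0,0],"linear": [0,0,0],"fingers": 46},{"delta_rot": [0,0,0],"linear": [0,0,40],"fingers": 46},{"delta_rot": [0,0,0],"linear": [0,0,90],"fingers": 46}]'

```text
time: 15.2
ee_pos: [571.5, 35.0, 248.0]
tool_rot: [180.0, -0.4, -179.2]
ft_force: [0.5, -0.2, -0.3]
grip_width: 46.2
```

```bash
python3 -c "
from h import *
to((-152,-240,245),(-152,-240,90),grasp=False)
w=snap('wrist','w8')"
```

```text
t 15.2 ee [571.5  35.  248. ] rig [ -0.6  -6.5 248. ] rot [ 179.97   -0.37 -179.15] w 46.2 F [ 0.5 -0.2 -0.3]
(-152, -240, 245) -> [-148.  -235.7   -3. ]
(-152, -240, 90) -> [-148.  -235.7 -158. ]
```

View pics/w8.png

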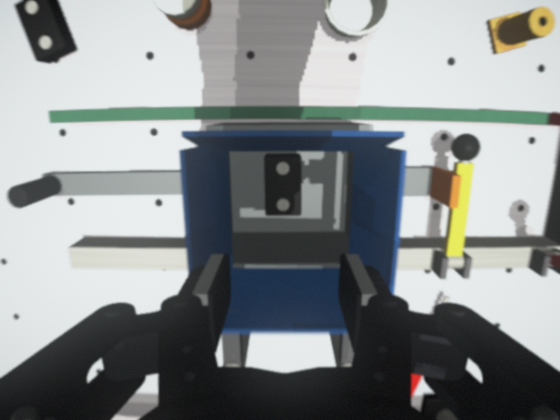

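The block lies flat in the tray at (283,183). Now the second block.

Emit:
arm_command --motion '[{"delta_rot": [0,0,0],"linear": [-25,-45,0],"fingers": 60},{"delta_rot": [0,0,4],"linear": [-55,-90,0],"fingers": 65},{"delta_rot": [0,0,8],"linear": [-85,-135,-10],"fingers": 65},{"delta_rot": [0,0,12],"linear": [-115,-180,-40],"fingers": 65},{"delta_rot": [0,0,16],"linear": [-140,-220,-80],"fingers": 65},{"delta_rot": [0,0,20],"linear": [-151.5,-235.5,-130],"fingers": 65},{"delta_rot": [0,0,20],"linear": [-151.5,-235.5,-175],"fingers": 65},{"delta_rot": [0,0,20],"linear": [-151.5,-235.5,-183],"fingers": 65}]'

```text
time: 16.25
ee_pos: [420.4, -200.0, 70.7]
tool_rot: [179.8, 0.1, -159.2]
ft_force: [0.5, -0.4, 0.1]
grip_width: 65.1
```

```bash
python3 -c "
from h import *
to()
w=snap('wrist','w9')"
```

```text
t 16.25 ee [ 420.4 -200.    70.7] rig [-155.1 -239.3   70.7] rot [ 1.7984e+02  7.0000e-02 -1.5920e+02] w 65.1 F [ 0.5 -0.4  0.1]
```

View pics/w9.png

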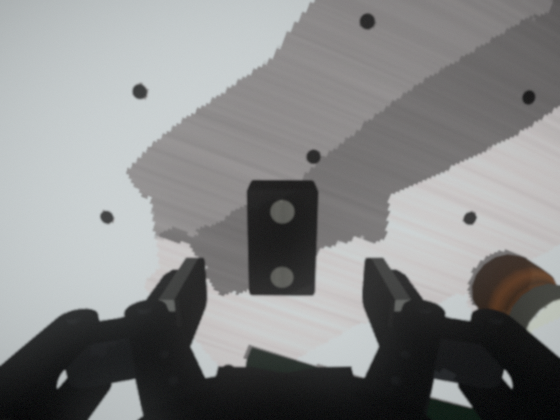

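Emit:
arm_command --motion '[{"delta_rot": [0,0,0],"linear": [0,0,-30],"fingers": 65},{"delta_rot": [0,0,0],"linear": [0,0,-49],"fingers": 65},{"delta_rot": [0,0,0],"linear": [0,0,-53],"fingers": 45},{"delta_rot": [0,0,0],"linear": [0,0,-53],"fingers": 25},{"delta_rot": [0,0,0],"linear": [0,0,-53],"fingers": 25},{"delta_rot": [0,0,0],"linear": [0,0,-53],"fingers": 25}]'

```text
time: 17.05
ee_pos: [422.0, -200.6, 19.7]
tool_rot: [-180.0, 0.2, -159.2]
ft_force: [-0.6, -0.2, 7.4]
grip_width: 34.5
```

Emit:
arm_command --motion '[{"delta_rot": [0,0,0],"linear": [0,0,45],"fingers": 25},{"delta_rot": [0,0,-4],"linear": [0,0,105],"fingers": 25},{"delta_rot": [0,0,-8],"linear": [10,20,160],"fingers": 25},{"delta_rot": [0,0,-12],"linear": [40,60,205],"fingers": 25},{"delta_rot": [0,0,-16],"linear": [70,105,225],"fingers": 25},{"delta_rot": [0,0,-20],"linear": [100,150,225],"fingers": 25},{"delta_rot": [0,0,-20],"linear": [130,200,225],"fingers": 25},{"delta_rot": [0,0,-20],"linear": [150,240,225],"fingers": 25}]'

```text
time: 18.05
ee_pos: [572.8, 41.5, 245.2]
tool_rot: [-180.0, 0.2, -179.1]
ft_force: [0.5, -0.3, -0.9]
grip_width: 34.9
```

```bash
python3 -c "
from h import *
to((0,10,240),(0,10,155),grasp=False)"
```

```text
t 18.05 ee [572.8  41.5 245.2] rig [  0.7   0.  245.2] rot [-179.99    0.24 -179.11] w 34.9 F [ 0.5 -0.3 -0.9]
(0, 10, 240) -> [-0.9 10.  -5.2]
(0, 10, 155) -> [ -0.9  10.  -90.2]
```

Emit:
arm_command --motion '[{"delta_rot": [0,0,0],"linear": [-0.8,9,-30],"fingers": 25},{"delta_rot": [0,0,0],"linear": [-0.8,9,-70],"fingers": 25},{"delta_rot": [0,0,0],"linear": [-0.8,9,-83],"fingers": 25},{"delta_rot": [0,0,0],"linear": [-0.8,9,-83],"fingers": 25},{"delta_rot": [0,0,0],"linear": [-0.8,9,-83],"fingers": 43},{"delta_rot": [0,0,0],"linear": [-0.8,9,-83],"fingers": 43},{"delta_rot": [0,0,0],"linear": [-0.8,9,-83],"fingers": 43},{"delta_rot": [0,0,0],"linear": [-0.8,9,-40],"fingers": 43}]'

```text
time: 19.05
ee_pos: [570.6, 50.5, 203.4]
tool_rot: [180.0, -0.1, -179.1]
ft_force: [-0.0, -0.4, 1.0]
grip_width: 42.9
```

Emit:
arm_command --motion '[{"delta_rot": [0,0,0],"linear": [0,0,40],"fingers": 43},{"delta_rot": [0,0,0],"linear": [0,0,45],"fingers": 43}]'

```text
time: 19.3
ee_pos: [571.6, 50.4, 251.5]
tool_rot: [-180.0, 0.2, -179.1]
ft_force: [0.6, -0.0, -0.6]
grip_width: 43.2
```

```bash
python3 -c "
from h import *
to()
w=snap('wrist','w10'); snap('top','t10'); crop('t10',150,165,290,285,'t10c',5.5)"
```

```text
t 19.3 ee [571.6  50.4 251.5] rig [ -0.3   8.9 251.5] rot [-179.99    0.22 -179.12] w 43.2 F [ 0.6 -0.  -0.6]
```

View pics/w10.png

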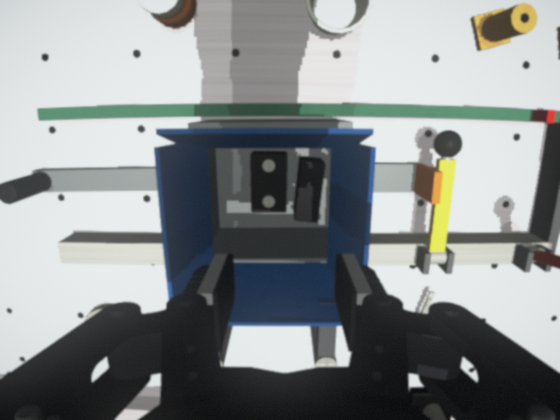

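View pics/t10c.png

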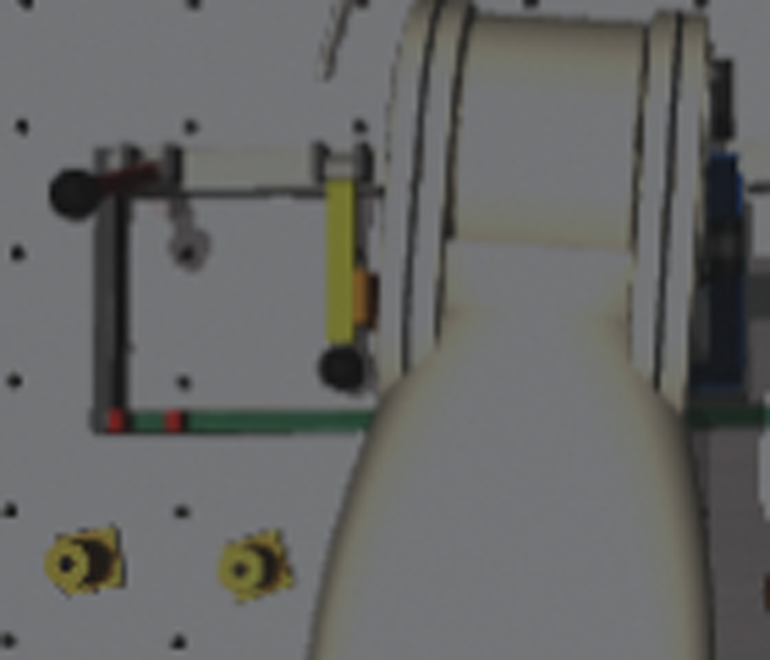

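Both blocks are in the tray and the posts are unmoved. Next I go to the nearer post.

Emit:
arm_command --motion '[{"delta_rot": [0,0,0],"linear": [-35,45,0],"fingers": 50},{"delta_rot": [0,0,0],"linear": [-70,92,0],"fingers": 60},{"delta_rot": [0,0,0],"linear": [-105,140,-10],"fingers": 60},{"delta_rot": [0,0,0],"linear": [-140,188,-40],"fingers": 60},{"delta_rot": [0,0,0],"linear": [-153,206,-90],"fingers": 60},{"delta_rot": [0,0,0],"linear": [-153,206,-115],"fingers": 60},{"delta_rot": [0,0,0],"linear": [-153,206,-115],"fingers": 60}]'

```text
time: 20.27
ee_pos: [416.0, 256.1, 131.6]
tool_rot: [-179.9, -0.3, -179.1]
ft_force: [-0.4, 0.9, 0.9]
grip_width: 59.8
```

```bash
python3 -c "
from h import *
to()
w=snap('wrist','w11'); print(proj(w,(418.2,256.4,60)))"
```

```text
t 20.27 ee [416.  256.1 131.6] rig [-152.9  216.8  131.6] rot [-179.9    -0.26 -179.08] w 59.8 F [-0.4  0.9  0.9]
[285.52073655 233.93842522]
```

View pics/w11.png

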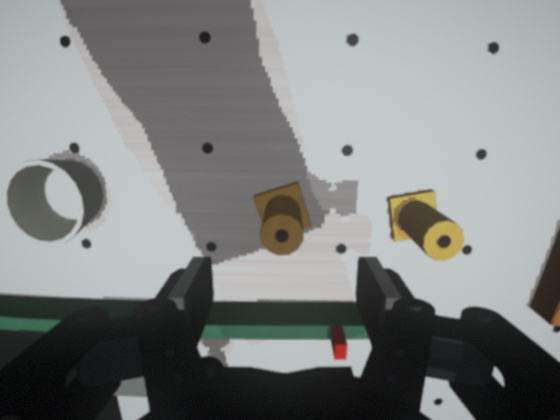

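Emit:
arm_command --motion '[{"delta_rot": [0,0,0],"linear": [2.5,-0.8,-40],"fingers": 60},{"delta_rot": [0,0,0],"linear": [2.5,-0.8,-80],"fingers": 60},{"delta_rot": [0,0,0],"linear": [2.5,-0.8,-90],"fingers": 40},{"delta_rot": [0,0,0],"linear": [2.5,-0.8,-90],"fingers": 15},{"delta_rot": [0,0,0],"linear": [2.5,-0.8,-90],"fingers": 15},{"delta_rot": [0,0,0],"linear": [2.5,-0.8,-90],"fingers": 15}]'

```text
time: 21.08
ee_pos: [420.3, 255.7, 44.2]
tool_rot: [-180.0, -0.0, -179.1]
ft_force: [0.1, 0.5, -1.7]
grip_width: 24.4
```

Emit:
arm_command --motion '[{"delta_rot": [0,0,0],"linear": [0,0,40],"fingers": 15},{"delta_rot": [0,0,0],"linear": [0,0,100],"fingers": 15},{"delta_rot": [0,0,0],"linear": [0,-10,160],"fingers": 15},{"delta_rot": [0,0,0],"linear": [20,-30,215],"fingers": 15},{"delta_rot": [0,0,0],"linear": [50,-70,230],"fingers": 15},{"delta_rot": [0,0,0],"linear": [85,-115,230],"fingers": 15},{"delta_rot": [0,0,0],"linear": [120,-160,230],"fingers": 15},{"delta_rot": [0,0,0],"linear": [150,-205,230],"fingers": 15}]'

```text
time: 22.08
ee_pos: [571.2, 49.1, 274.9]
tool_rot: [-180.0, 0.0, -179.1]
ft_force: [0.1, 0.2, -1.2]
grip_width: 24.4
```

```bash
python3 -c "
from h import *
to((0,-12,240),(0,-12,155),(0,12,155),grasp=False)
w=snap('wrist','w12')"
```

```text
t 22.07 ee [571.2  49.1 274.9] rig [ -0.8   7.6 274.9] rot [-1.7999e+02  4.0000e-02 -1.7911e+02] w 24.4 F [ 0.1  0.2 -1.2]
(0, -12, 240) -> [  1.  -19.6 -34.9]
(0, -12, 155) -> [   1.   -19.6 -119.9]
(0, 12, 155) -> [   0.7    4.4 -119.9]
```

View pics/w12.png

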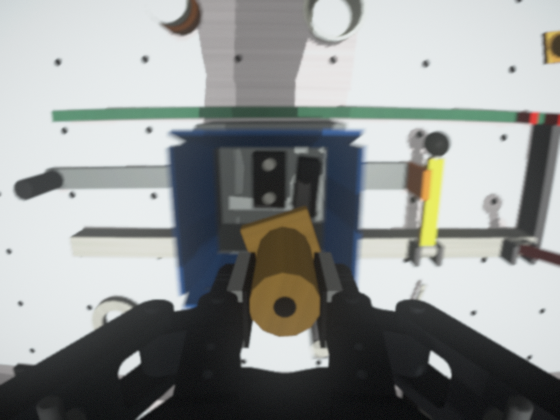

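Emit:
arm_command --motion '[{"delta_rot": [0,0,0],"linear": [14,-14,0],"fingers": 15},{"delta_rot": [0,0,0],"linear": [14,-14,-30],"fingers": 15},{"delta_rot": [0,0,0],"linear": [14,-14,-75],"fingers": 15},{"delta_rot": [0,0,0],"linear": [14,-14,-115],"fingers": 15},{"delta_rot": [0,0,0],"linear": [14,-14,-125],"fingers": 15},{"delta_rot": [0,0,0],"linear": [14,-14,-125],"fingers": 15}]'

```text
time: 22.88
ee_pos: [588.4, 30.2, 149.7]
tool_rot: [-179.8, 0.1, -179.3]
ft_force: [0.3, -0.1, -1.3]
grip_width: 24.3
```

Emit:
arm_command --motion '[{"delta_rot": [0,0,0],"linear": [0,0,0],"fingers": 36},{"delta_rot": [0,0,0],"linear": [0,0,0],"fingers": 36},{"delta_rot": [0,0,0],"linear": [0,0,0],"fingers": 36},{"delta_rot": [0,0,0],"linear": [0,0,45],"fingers": 36},{"delta_rot": [0,0,0],"linear": [-10,0,100],"fingers": 36}]'

```text
time: 23.5
ee_pos: [578.2, 30.0, 250.5]
tool_rot: [-179.8, -0.0, -179.3]
ft_force: [0.8, -0.3, 0.7]
grip_width: 36.1
```

```bash
python3 -c "
from h import *
to()
w=snap('wrist','w13')"
```

```text
t 23.5 ee [578.2  30.  250.5] rig [  6.  -11.6 250.5] rot [-179.83   -0.   -179.3 ] w 36.1 F [ 0.8 -0.3  0.7]
```

View pics/w13.png

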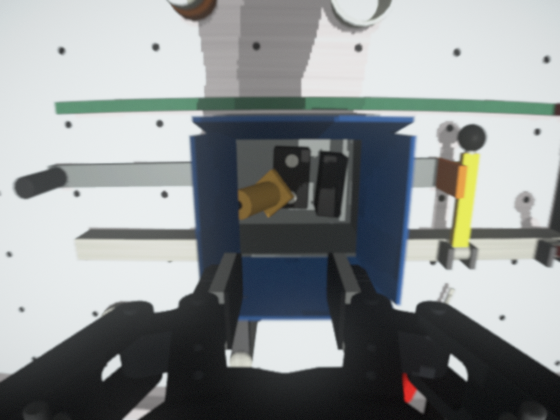

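The post lies in the tray. Now the last post.

Emit:
arm_command --motion '[{"delta_rot": [0,0,0],"linear": [-35,45,0],"fingers": 50},{"delta_rot": [0,0,0],"linear": [-75,90,0],"fingers": 60},{"delta_rot": [0,0,0],"linear": [-110,140,0],"fingers": 60},{"delta_rot": [0,0,0],"linear": [-140,190,0],"fingers": 60},{"delta_rot": [0,0,0],"linear": [-158,240,-20],"fingers": 60},{"delta_rot": [0,0,0],"linear": [-158,290,-60],"fingers": 60},{"delta_rot": [0,0,0],"linear": [-158,320,-105],"fingers": 60},{"delta_rot": [0,0,0],"linear": [-158,320,-115],"fingers": 60}]'

```text
time: 24.55
ee_pos: [419.4, 351.0, 141.5]
tool_rot: [-179.7, 0.4, -179.1]
ft_force: [-1.1, -0.9, 0.3]
grip_width: 60.0
```

```bash
python3 -c "
from h import *
to()
w=snap('wrist','w14'); print(proj(w,(420.5,352.2,60)))"
```

```text
t 24.55 ee [419.4 351.  141.5] rig [-148.1  311.6  141.5] rot [-179.66    0.41 -179.14] w 60.0 F [-1.1 -0.9  0.3]
[287.61745391 225.35018894]
```

View pics/w14.png

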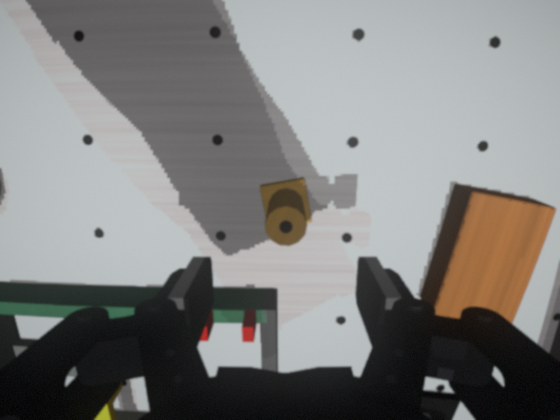

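Emit:
arm_command --motion '[{"delta_rot": [0,0,0],"linear": [1.2,0.5,-45],"fingers": 50},{"delta_rot": [0,0,0],"linear": [1.2,0.5,-88],"fingers": 50},{"delta_rot": [0,0,0],"linear": [1.2,0.5,-99],"fingers": 40},{"delta_rot": [0,0,0],"linear": [1.2,0.5,-99],"fingers": 15},{"delta_rot": [0,0,0],"linear": [1.2,0.5,-99],"fingers": 15},{"delta_rot": [0,0,0],"linear": [1.2,0.5,-99],"fingers": 15}]'

```text
time: 25.35
ee_pos: [421.6, 350.8, 44.1]
tool_rot: [-179.7, 0.5, -179.2]
ft_force: [0.1, -0.7, -1.6]
grip_width: 24.2
```

Emit:
arm_command --motion '[{"delta_rot": [0,0,0],"linear": [0,0,40],"fingers": 15},{"delta_rot": [0,0,0],"linear": [0,0,100],"fingers": 15},{"delta_rot": [0,0,0],"linear": [0,-20,160],"fingers": 15},{"delta_rot": [0,0,0],"linear": [10,-60,215],"fingers": 15},{"delta_rot": [0,0,0],"linear": [30,-110,230],"fingers": 15},{"delta_rot": [0,0,0],"linear": [60,-165,230],"fingers": 15},{"delta_rot": [0,0,0],"linear": [95,-215,230],"fingers": 15},{"delta_rot": [0,0,0],"linear": [130,-260,230],"fingers": 15}]'

```text
time: 26.35
ee_pos: [552.3, 88.8, 275.3]
tool_rot: [-179.7, 0.6, -179.2]
ft_force: [0.4, 1.1, -1.2]
grip_width: 24.3
```

```bash
python3 -c "
from h import *
to((14,5,270),(14,5,150),grasp=False)"
```

```text
t 26.35 ee [552.3  88.8 275.3] rig [-19.1  47.6 275.3] rot [-179.7     0.63 -179.22] w 24.3 F [ 0.4  1.1 -1.2]
(14, 5, 270) -> [ 33.7 -42.1  -5.3]
(14, 5, 150) -> [  33.7  -42.1 -125.3]
```

Emit:
arm_command --motion '[{"delta_rot": [0,-0.5,0],"linear": [25,-30,0],"fingers": 15},{"delta_rot": [0,-0.5,0],"linear": [34,-42,-5],"fingers": 15},{"delta_rot": [0,-0.5,0],"linear": [34,-42,-45],"fingers": 15},{"delta_rot": [0,-0.5,0],"linear": [34,-42,-90],"fingers": 15},{"delta_rot": [0,-0.5,0],"linear": [34,-42,-122],"fingers": 15},{"delta_rot": [0,-0.5,0],"linear": [34,-42,-125],"fingers": 15}]'

```text
time: 27.1
ee_pos: [584.6, 47.6, 148.7]
tool_rot: [-179.7, 0.9, -179.2]
ft_force: [0.2, -0.1, -0.8]
grip_width: 24.4
```

Emit:
arm_command --motion '[{"delta_rot": [0,0,0],"linear": [0,0,0],"fingers": 36},{"delta_rot": [0,0,0],"linear": [0,0,0],"fingers": 36},{"delta_rot": [0,0,0],"linear": [0,0,0],"fingers": 36},{"delta_rot": [0,0,0],"linear": [0,0,45],"fingers": 36},{"delta_rot": [0,0,0],"linear": [-10,0,100],"fingers": 36}]'

```text
time: 27.72
ee_pos: [574.6, 48.0, 250.3]
tool_rot: [-179.8, 0.9, -179.2]
ft_force: [1.1, -0.4, 0.4]
grip_width: 35.9
```

```bash
python3 -c "
from h import *
b=lambda q:(72-112*np.cos(q),161.5,45+112*np.sin(q))
to((-40,161.5,150),b(0))
w=snap('wrist','w15');snap('side','s15')"
```

```text
t 27.73 ee [574.6  48.  250.3] rig [  2.6   6.5 250.3] rot [-179.77    0.88 -179.15] w 35.9 F [ 1.1 -0.4  0.4]
(-40, 161.5, 150) -> [ -44.9  154.4 -105.3]
(np.float64(-40.0), 161.5, np.float64(45.0)) -> [ -44.9  154.4 -210.3]
```

View pics/w15.png

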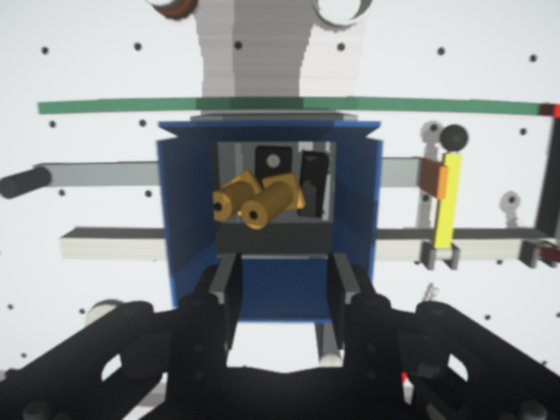

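View pics/s15.png

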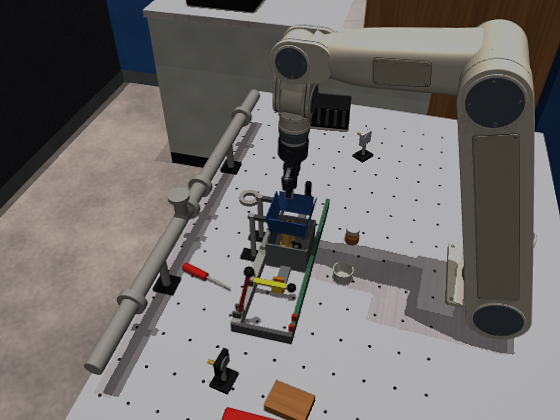

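All four parts are in the tray. Next I pinch the stop ball, more firmly this time.

Emit:
arm_command --motion '[{"delta_rot": [0,0.9,0],"linear": [-15,50,0],"fingers": 45},{"delta_rot": [0,0.9,0],"linear": [-30,105,0],"fingers": 45},{"delta_rot": [0,0.9,0],"linear": [-45,154,-10],"fingers": 45},{"delta_rot": [0,0.9,0],"linear": [-45,154.4,-65],"fingers": 45},{"delta_rot": [0,0.9,0],"linear": [-45,154.4,-110],"fingers": 45},{"delta_rot": [0,0.9,0],"linear": [-45,154.4,-120],"fingers": 45}]'

```text
time: 28.58
ee_pos: [529.8, 202.7, 134.6]
tool_rot: [-179.7, 0.5, -179.1]
ft_force: [0.4, 0.2, 0.9]
grip_width: 44.9
```

```bash
python3 -c "
from h import *
to((-40,161.5,45))
w=snap('wrist','w16');print(proj(w,r2w((-40,161.5,45))))"
```

```text
t 28.57 ee [529.8 202.7 134.6] rig [-39.9 161.8 134.6] rot [-179.72    0.45 -179.1 ] w 44.9 F [0.4 0.2 0.9]
(-40, 161.5, 45) -> [ -0.1  -0.3 -94.6]
[284.92611817 219.39309484]
```

View pics/w16.png

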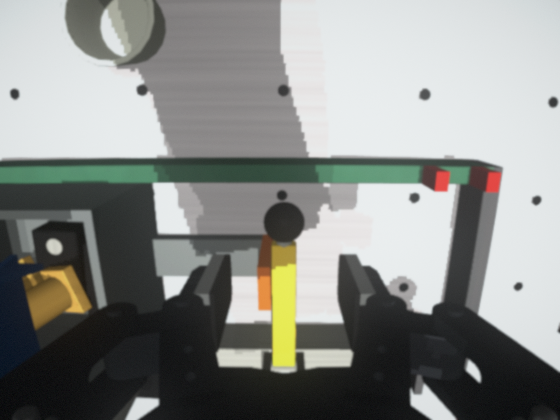

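Emit:
arm_command --motion '[{"delta_rot": [0,0.4,0],"linear": [0,0,-45],"fingers": 45},{"delta_rot": [0,0.4,0],"linear": [0,0,-88],"fingers": 45},{"delta_rot": [0,0.4,0],"linear": [0,0,-95],"fingers": 35},{"delta_rot": [0,0.4,0],"linear": [0,0,-95],"fingers": 10},{"delta_rot": [0,0.4,0],"linear": [0,0,-95],"fingers": 10},{"delta_rot": [0,0.4,0],"linear": [0,0,-95],"fingers": 10}]' --newtons 100

```text
time: 29.38
ee_pos: [531.1, 202.0, 42.4]
tool_rot: [-179.7, 0.2, -179.2]
ft_force: [-2.8, -4.1, -2.0]
grip_width: 21.8
```

```bash
python3 -c "
from h import *
b=lambda q:tuple(np.round((72-112*np.cos(q),161.5,45+112*np.sin(q)),1))
to(*[b(q) for q in (0,.1,.2,.3,.4,.5,.6,.7,.8,.9,1.0,1.1,1.2,1.3,1.4,1.5,1.57)])"
```

```text
t 29.38 ee [531.1 202.   42.4] rig [-38.6 161.1  42.4] rot [-179.67    0.2  -179.16] w 21.8 F [-2.8 -4.1 -2. ]
(np.float64(-40.0), np.float64(161.5), np.float64(45.0)) -> [-1.4  0.4 -2.4]
(np.float64(-39.4), np.float64(161.5), np.float64(56.2)) -> [-0.8  0.4  8.8]
(np.float64(-37.8), np.float64(161.5), np.float64(67.3)) -> [ 0.8  0.4 19.9]
(np.float64(-35.0), np.float64(161.5), np.float64(78.1)) -> [ 3.6  0.5 30.7]
(np.float64(-31.2), np.float64(161.5), np.float64(88.6)) -> [ 7.4  0.5 41.2]
(np.float64(-26.3), np.float64(161.5), np.float64(98.7)) -> [12.3  0.6 51.3]
(np.float64(-20.4), np.float64(161.5), np.float64(108.2)) -> [18.2  0.7 60.8]
(np.float64(-13.7), np.float64(161.5), np.float64(117.2)) -> [24.9  0.8 69.8]
(np.float64(-6.0), np.float64(161.5), np.float64(125.3)) -> [32.6  0.9 77.9]
(np.float64(2.4), np.float64(161.5), np.float64(132.7)) -> [41.   1.  85.3]
(np.float64(11.5), np.float64(161.5), np.float64(139.2)) -> [50.1  1.1 91.8]
(np.float64(21.2), np.float64(161.5), np.float64(144.8)) -> [59.8  1.3 97.4]
(np.float64(31.4), np.float64(161.5), np.float64(149.4)) -> [ 70.    1.4 102. ]
(np.float64(42.0), np.float64(161.5), np.float64(152.9)) -> [ 80.6   1.6 105.5]
(np.float64(53.0), np.float64(161.5), np.float64(155.4)) -> [ 91.6   1.7 108. ]
(np.float64(64.1), np.float64(161.5), np.float64(156.7)) -> [102.7   1.9 109.3]
(np.float64(71.9), np.float64(161.5), np.float64(157.0)) -> [110.5   2.  109.6]
```

Emit:
arm_command --motion '[{"delta_rot": [0,0,0],"linear": [0.5,0.2,11],"fingers": 10},{"delta_rot": [0,0,0],"linear": [2,0.2,22],"fingers": 10},{"delta_rot": [0,0,0],"linear": [5,0.2,33],"fingers": 10},{"delta_rot": [0,0,0],"linear": [8.5,0.3,43],"fingers": 10},{"delta_rot": [0,0,0],"linear": [13.5,0.3,53],"fingers": 10},{"delta_rot": [0,0,0],"linear": [19,0.4,62],"fingers": 10},{"delta_rot": [0,0,0],"linear": [26,0.5,71],"fingers": 10},{"delta_rot": [0,0,0],"linear": [33.5,0.6,79],"fingers": 10}]'

```text
time: 30.38
ee_pos: [565.1, 202.6, 122.6]
tool_rot: [-179.7, 0.2, -179.1]
ft_force: [38.4, -10.9, -39.7]
grip_width: 20.5
```

```bash
python3 -c "
from h import *
b=lambda q:tuple(np.round((72-112*np.cos(q),161.5,45+112*np.sin(q)),1))
to(*[b(q) for q in (.8,.9,1.0,1.1,1.2,1.3,1.4,1.5,1.57)])"
```

```text
t 30.38 ee [565.1 202.6 122.6] rig [ -4.6 161.2 122.6] rot [-179.68    0.23 -179.14] w 20.5 F [ 38.4 -10.9 -39.7]
(np.float64(-6.0), np.float64(161.5), np.float64(125.3)) -> [-1.4  0.3 -2.3]
(np.float64(2.4), np.float64(161.5), np.float64(132.7)) -> [7.  0.4 5.1]
(np.float64(11.5), np.float64(161.5), np.float64(139.2)) -> [16.1  0.5 11.6]
(np.float64(21.2), np.float64(161.5), np.float64(144.8)) -> [25.8  0.7 17.2]
(np.float64(31.4), np.float64(161.5), np.float64(149.4)) -> [36.   0.8 21.8]
(np.float64(42.0), np.float64(161.5), np.float64(152.9)) -> [46.6  1.  25.3]
(np.float64(53.0), np.float64(161.5), np.float64(155.4)) -> [57.6  1.1 27.8]
(np.float64(64.1), np.float64(161.5), np.float64(156.7)) -> [68.7  1.3 29.1]
(np.float64(71.9), np.float64(161.5), np.float64(157.0)) -> [76.5  1.4 29.4]
```

Emit:
arm_command --motion '[{"delta_rot": [0,0,0],"linear": [7.5,0.4,3.5],"fingers": 10},{"delta_rot": [0,0,0],"linear": [17,0.5,10],"fingers": 10},{"delta_rot": [0,0,0],"linear": [26.5,0.6,15.5],"fingers": 10},{"delta_rot": [0,0,0],"linear": [36.5,0.8,20.5],"fingers": 10},{"delta_rot": [0,0,0],"linear": [47,1,24],"fingers": 10},{"delta_rot": [0,0,0],"linear": [58,1.1,26.5],"fingers": 10},{"delta_rot": [0,0,0],"linear": [68.7,1.3,28],"fingers": 10},{"delta_rot": [0,0,0],"linear": [75,1.4,28],"fingers": 10}]'

```text
time: 31.38
ee_pos: [640.8, 204.1, 150.4]
tool_rot: [-179.7, 0.2, -179.1]
ft_force: [-0.1, 0.5, 0.0]
grip_width: 9.8
```

```bash
python3 -c "
from h import *
to((72,161.5,157)); snap('side','s17'); crop('s17',210,180,340,300,'s17c',5)"
```

```text
t 31.38 ee [640.8 204.1 150.4] rig [ 71.1 161.5 150.4] rot [-179.68    0.22 -179.14] w 9.8 F [-0.1  0.5  0. ]
(72, 161.5, 157) -> [ 0.9 -0.   1.6]
```

View pics/s17c.png

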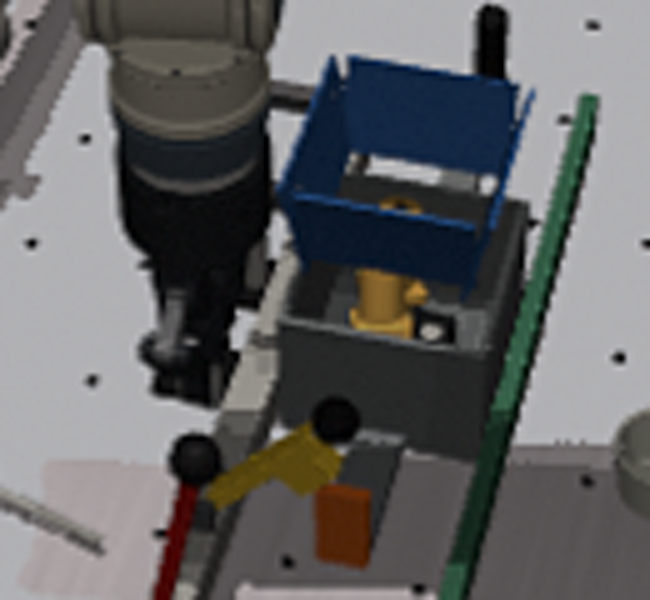

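Emit:
arm_command --motion '[{"delta_rot": [0,0,0],"linear": [0,0,50],"fingers": 0},{"delta_rot": [0,0,0],"linear": [-20,0,70],"fingers": 0},{"delta_rot": [0,0,0],"linear": [-70,0,70],"fingers": 0},{"delta_rot": [0,0,0],"linear": [-120,0,60],"fingers": 0},{"delta_rot": [0,0,0],"linear": [-121,0,20],"fingers": 0},{"delta_rot": [0,0,0],"linear": [-121,0,-8],"fingers": 0},{"delta_rot": [0,0,0],"linear": [-121,0,-8],"fingers": 0}]'

```text
time: 32.3
ee_pos: [518.8, 203.7, 140.7]
tool_rot: [-179.6, 0.0, -179.1]
ft_force: [-0.4, -0.1, 0.2]
grip_width: -0.2
```

```bash
python3 -c "
from h import *
b=lambda q:tuple(np.round((72-112*np.cos(q)-23,162,45+112*np.sin(q)+9),1))
to(*[b(q) for q in (.8,.9,1.0,1.1,1.2,1.3,1.4,1.5,1.57,1.63)],grasp=False); snap('side','s18'); crop('s18',210,180,340,300,'s18c',5)"
```

```text
t 32.3 ee [518.8 203.7 140.7] rig [-50.9 163.  140.7] rot [-1.7964e+02  1.0000e-02 -1.7915e+02] w -0.2 F [-0.4 -0.1  0.2]
(np.float64(-29.0), np.float64(162.0), np.float64(134.3)) -> [21.9 -0.6 -6.4]
(np.float64(-20.6), np.float64(162.0), np.float64(141.7)) -> [30.3 -0.5  1. ]
(np.float64(-11.5), np.float64(162.0), np.float64(148.2)) -> [39.4 -0.4  7.5]
(np.float64(-1.8), np.float64(162.0), np.float64(153.8)) -> [49.1 -0.3 13.1]
(np.float64(8.4), np.float64(162.0), np.float64(158.4)) -> [59.3 -0.1 17.7]
(np.float64(19.0), np.float64(162.0), np.float64(161.9)) -> [69.9  0.  21.2]
(np.float64(30.0), np.float64(162.0), np.float64(164.4)) -> [80.9  0.2 23.7]
(np.float64(41.1), np.float64(162.0), np.float64(165.7)) -> [92.   0.4 25. ]
(np.float64(48.9), np.float64(162.0), np.float64(166.0)) -> [99.8  0.5 25.3]
(np.float64(55.6), np.float64(162.0), np.float64(165.8)) -> [106.5   0.6  25.1]
```

View pics/s18c.png

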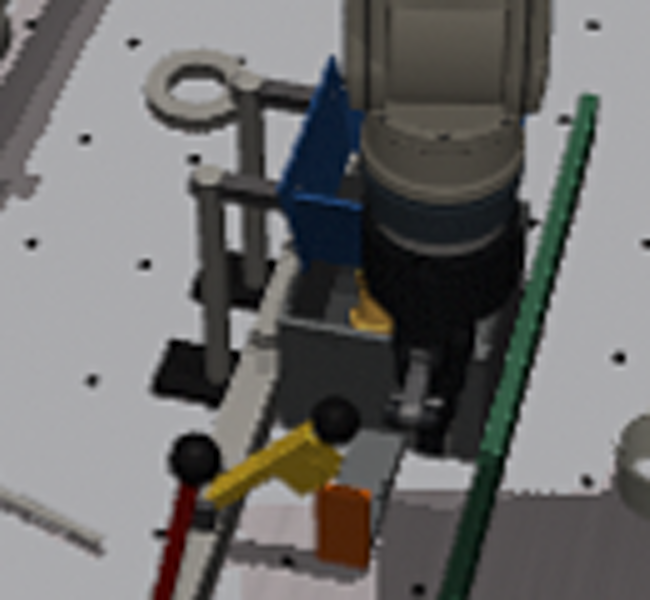

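Emit:
arm_command --motion '[{"delta_rot": [0,0,0],"linear": [20,-0.5,-3],"fingers": 0},{"delta_rot": [0,0,0],"linear": [31,-0.5,1],"fingers": 0},{"delta_rot": [0,0,0],"linear": [40,-0.4,7],"fingers": 0},{"delta_rot": [0,0,0],"linear": [50,-0.3,13],"fingers": 0},{"delta_rot": [0,0,0],"linear": [60,-0.1,17],"fingers": 0},{"delta_rot": [0,0,0],"linear": [70,0,21],"fingers": 0},{"delta_rot": [0,0,0],"linear": [81,0.2,23],"fingers": 0},{"delta_rot": [0,0,0],"linear": [92,0.4,24],"fingers": 0}]'

```text
time: 33.35
ee_pos: [612.6, 204.3, 166.3]
tool_rot: [-179.7, 0.1, -179.2]
ft_force: [-2.3, 0.2, 0.8]
grip_width: 0.2
```

Emit:
arm_command --motion '[{"delta_rot": [0,0,0],"linear": [6,0,0],"fingers": 0},{"delta_rot": [0,0,0],"linear": [11,0,0],"fingers": 0},{"delta_rot": [0,0,0],"linear": [14,0,0],"fingers": 0},{"delta_rot": [0,0,0],"linear": [14,0,0],"fingers": 0}]'

```text
time: 33.85
ee_pos: [626.8, 204.3, 166.1]
tool_rot: [-179.7, 0.2, -179.2]
ft_force: [0.1, -0.1, -0.0]
grip_width: -0.1
```

```bash
python3 -c "
from h import *
to((0,0,0)); snap('side','s19'); crop('s19',210,180,340,300,'s19c',5)"
```

```text
t 33.85 ee [626.8 204.3 166.1] rig [ 57.1 161.9 166.1] rot [-1.7966e+02  1.5000e-01 -1.7916e+02] w -0.1 F [ 0.1 -0.1 -0. ]
(0, 0, 0) -> [ -54.8 -162.7 -171.1]
```

View pics/s19c.png

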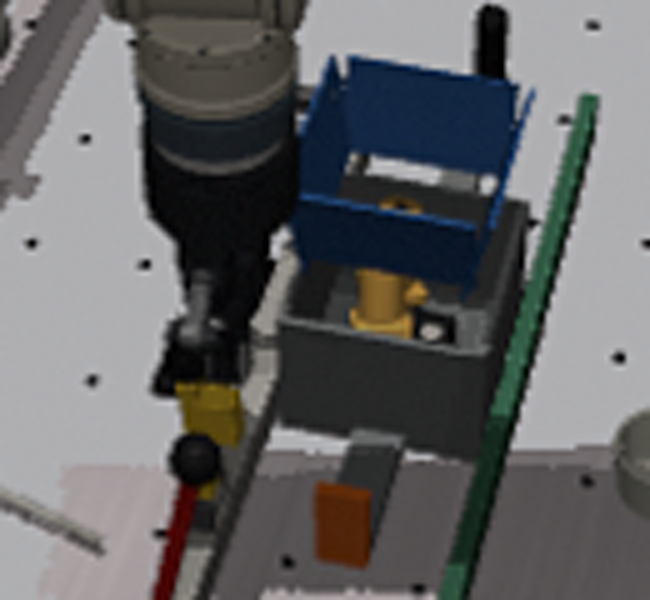

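The stop is upright. I retreat, then go behind the knob.

Emit:
arm_command --motion '[{"delta_rot": [0,0,0],"linear": [-20,0,15],"fingers": 0},{"delta_rot": [0,0,0],"linear": [-40,0,65],"fingers": 0},{"delta_rot": [0,0,0],"linear": [-50,-40,95],"fingers": 0},{"delta_rot": [0,0,0],"linear": [-50,-100,95],"fingers": 0},{"delta_rot": [0,0,0],"linear": [-50,-160,95],"fingers": 0},{"delta_rot": [0,0,0],"linear": [-50,-220,95],"fingers": 0},{"delta_rot": [0,0,0],"linear": [-50,-280,95],"fingers": 0},{"delta_rot": [0,0,0],"linear": [-50,-340,95],"fingers": 0}]'

```text
time: 34.9
ee_pos: [576.3, -137.5, 261.5]
tool_rot: [-179.7, 0.2, -179.1]
ft_force: [1.6, 0.0, -0.3]
grip_width: 0.1
```

```bash
python3 -c "
from h import *
to((0,-305,50)); snap('side','s20'); crop('s20',210,130,370,320,'s20c',4);snap('top','t20'); crop('t20',150,165,430,285,'t20c',2.8)"
```

```text
t 34.9 ee [ 576.3 -137.5  261.5] rig [   1.7 -179.1  261.5] rot [-179.65    0.2  -179.15] w 0.1 F [ 1.6  0.  -0.3]
(0, -305, 50) -> [ 1.000e-01 -1.259e+02 -2.165e+02]
```

View pics/s20c.png

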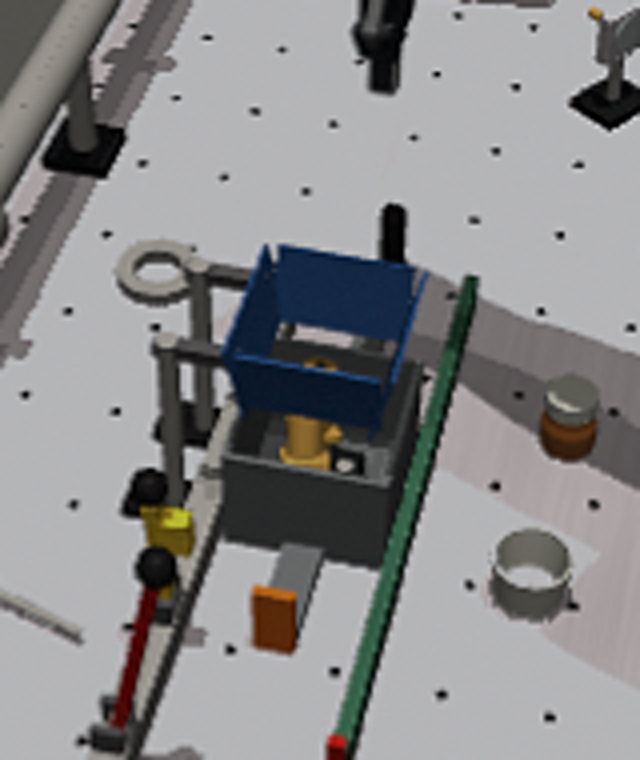

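View pics/t20c.png

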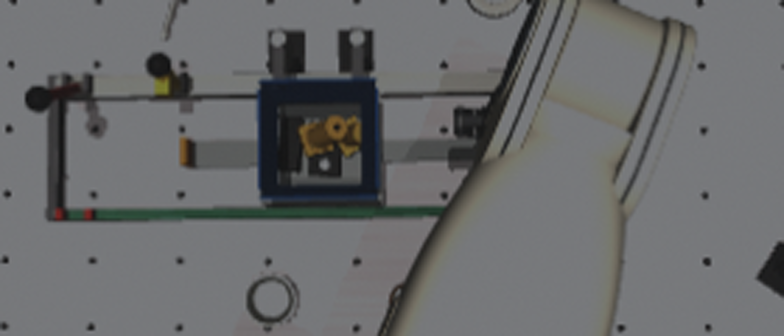

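```bash
python3 -c "
from h import *
s=load('s20');t=load('t20')
p,e=tri(t,(150+337/2.8,165+127/2.8),s,(210+320/4,130+365/4)); print(w2r(p),e)
crop('t20',235,185,295,245,'t20d',10)"
```

```text
[ 12.87134126 -20.03211109 111.67536216] 8.826449391692947
```

View pics/t20d.png

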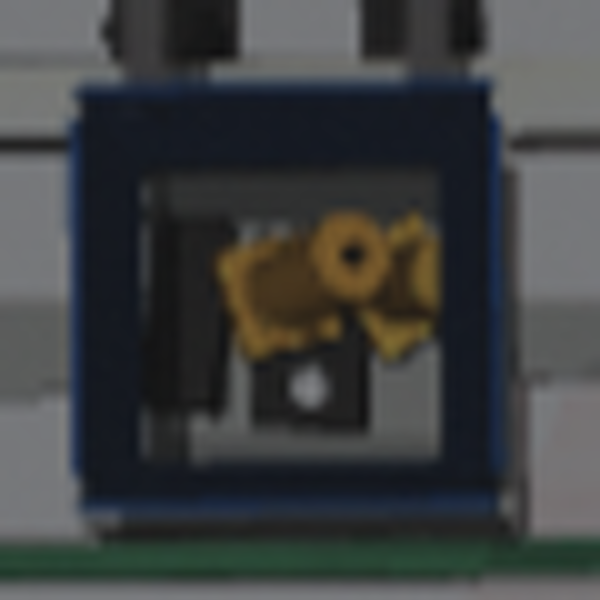

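```bash
python3 -c "
from h import *
s=load('s20');t=load('t20')
for z in (70,80,90,100,110,120):
  p=atz(t,270.6,210.6,z); print(z,w2r(p).round(0),(proj(s,p)-[265,205])*10)
crop('s20',265,205,325,265,'s20d',10)"
```

```text
70 [ 21. -20.  70.] [207.72525664 258.08740474]
80 [ 20. -20.  80.] [211.22283332 234.34111678]
90 [ 19. -20.  90.] [214.75320799 210.37174138]
100 [ 18. -20. 100.] [218.31681174 186.17634017]
110 [ 17. -20. 110.] [221.91408261 161.75192736]
120 [ 16. -20. 120.] [225.54546567 137.09546891]
```

View pics/s20d.png

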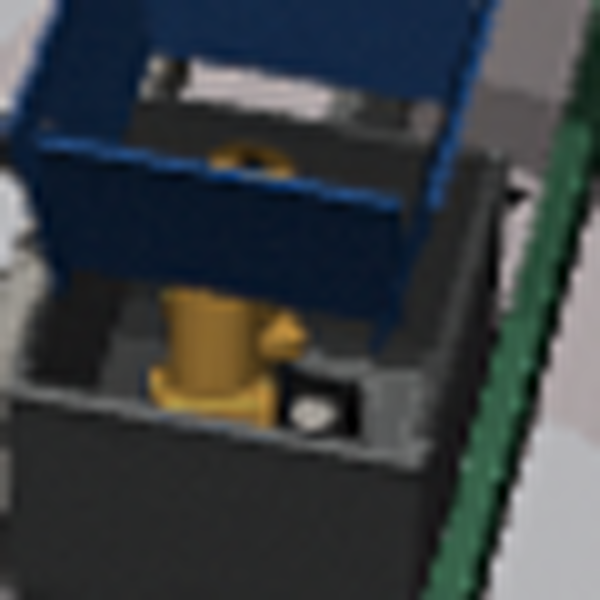

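```bash
python3 -c "
from h import *
s=load('s20');t=load('t20');w=load('w15')
S=(265+25.5,205+15.8);T=(235+35.5,185+25.5);W=(254,213)
for a,A,b,B in ((w,W,t,T),(w,W,s,S),(s,S,t,T)):
  p,e=tri(a,A,b,B); print(w2r(p).round(1),e.round(1))
crop('w15',200,130,350,240,'w15c',5)"
```

```text
[ 18.5 -19.4  95.7] 0.9
[  8.9 -16.6 118.4] 5.7
[ 11.9 -20.5 113.3] 9.6
```

View pics/w15c.png

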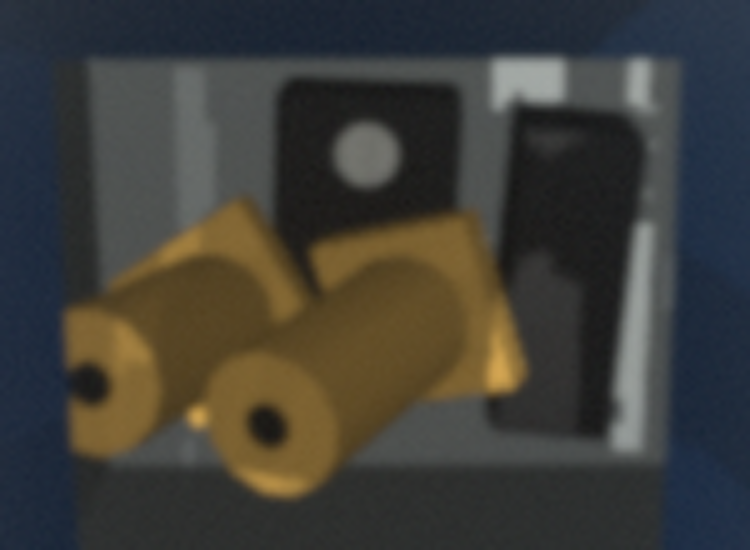

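The wrist and top views agree (0.9 mm apart) that the highest post top is at z ≈ 96, below the 125 mm throat. It's safe to slide.

Emit:
arm_command --motion '[{"delta_rot": [0,0,0],"linear": [0,-60,0],"fingers": 0},{"delta_rot": [0,0,0],"linear": [0,-115,-15],"fingers": 0},{"delta_rot": [0,0,0],"linear": [0,-128,-60],"fingers": 0},{"delta_rot": [0,0,0],"linear": [0,-128,-115],"fingers": 0},{"delta_rot": [0,0,0],"linear": [0,-128,-170],"fingers": 0},{"delta_rot": [0,0,0],"linear": [0,-128,-210],"fingers": 0},{"delta_rot": [0,0,0],"linear": [0,-128,-216],"fingers": 0},{"delta_rot": [0,0,0],"linear": [0,-128,-216],"fingers": 0}]'

```text
time: 36.0
ee_pos: [576.9, -269.0, 45.8]
tool_rot: [-179.6, 0.2, -179.4]
ft_force: [-0.1, 0.1, -0.3]
grip_width: 0.0
```

```bash
python3 -c "
from h import *
to((0,-277,50),(0,-137,50))"
```

```text
t 36.0 ee [ 576.9 -269.    45.8] rig [   0.4 -310.6   45.8] rot [-179.56    0.19 -179.45] w 0.0 F [-0.1  0.1 -0.3]
(0, -277, 50) -> [-0.9 33.5 -0.8]
(0, -137, 50) -> [ -2.9 173.5  -0.8]
```

Emit:
arm_command --motion '[{"delta_rot": [0,0,0],"linear": [-0.5,18,0],"fingers": 0},{"delta_rot": [0,0,0],"linear": [-0.8,28,0],"fingers": 0},{"delta_rot": [0,0,0],"linear": [-1,36,0],"fingers": 0},{"delta_rot": [0,0,0],"linear": [-1,45,0],"fingers": 0},{"delta_rot": [0,0,0],"linear": [-1.2,54,0],"fingers": 0},{"delta_rot": [0,0,0],"linear": [-1.4,63,0],"fingers": 0},{"delta_rot": [0,0,0],"linear": [-1.5,72,0],"fingers": 0},{"delta_rot": [0,0,0],"linear": [-1.6,80,0],"fingers": 0}]'

```text
time: 37.0
ee_pos: [576.2, -190.4, 47.2]
tool_rot: [-179.3, 0.3, -179.5]
ft_force: [0.3, -9.0, 2.0]
grip_width: 0.0
```

Emit:
arm_command --motion '[{"delta_rot": [0,0,0],"linear": [0,9,-0.5],"fingers": 0},{"delta_rot": [0,0,0],"linear": [-0.2,18,-0.5],"fingers": 0},{"delta_rot": [0,0,0],"linear": [-0.4,27,-0.5],"fingers": 0},{"delta_rot": [0,0,0],"linear": [-0.6,36,-0.5],"fingers": 0},{"delta_rot": [0,0,0],"linear": [-0.8,45,-0.5],"fingers": 0},{"delta_rot": [0,0,0],"linear": [-0.9,54,-0.5],"fingers": 0},{"delta_rot": [0,0,0],"linear": [-1,62,-0.5],"fingers": 0},{"delta_rot": [0,0,0],"linear": [-1,68,-0.5],"fingers": 0}]'

```text
time: 38.0
ee_pos: [575.5, -122.9, 47.3]
tool_rot: [-179.2, 0.4, -179.5]
ft_force: [0.3, -6.9, -2.2]
grip_width: -0.1
```

```bash
python3 -c "
from h import *
to((0,-137,50));snap('side','s22'); crop('s22',210,200,360,350,'s22c',4)"
```

```text
t 38.0 ee [ 575.5 -122.9   47.3] rig [   1.1 -164.4   47.3] rot [-179.17    0.38 -179.53] w -0.1 F [ 0.3 -6.9 -2.2]
(0, -137, 50) -> [-1.5 27.4 -2.3]
```

View pics/s22c.png

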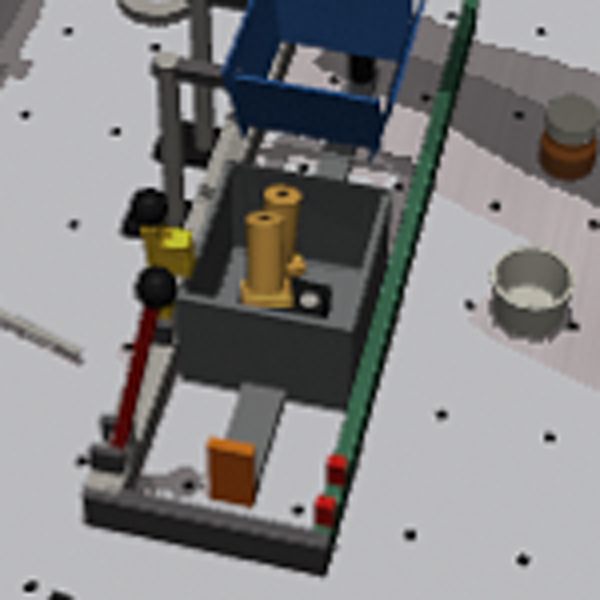

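Emit:
arm_command --motion '[{"delta_rot": [0,0,0],"linear": [-0.4,7,-2],"fingers": 0},{"delta_rot": [0,0,0],"linear": [-0.8,14,-2],"fingers": 0},{"delta_rot": [0,0,0],"linear": [-1,19,-2],"fingers": 0},{"delta_rot": [0,0,0],"linear": [-1.2,23,-2],"fingers": 0},{"delta_rot": [0,0,0],"linear": [-1.4,26,-2],"fingers": 0},{"delta_rot": [0,0,0],"linear": [-1.5,28,-2],"fingers": 0}]'

```text
time: 38.8
ee_pos: [575.4, -96.2, 47.2]
tool_rot: [-178.9, 0.6, -179.6]
ft_force: [1.1, -12.6, 7.3]
grip_width: -0.3
```

Emit:
arm_command --motion '[{"delta_rot": [0,0,0],"linear": [0,2,0],"fingers": 0},{"delta_rot": [0,0,0],"linear": [0,4,0],"fingers": 0}]'

```text
time: 39.05
ee_pos: [576.0, -95.3, 48.0]
tool_rot: [-178.5, 0.7, -179.7]
ft_force: [0.1, -24.3, -1.3]
grip_width: -0.1
```

The tray is home: the finger is at −136.8 against the expected −136.6, with 24 N. I back off and look.

Emit:
arm_command --motion '[{"delta_rot": [-0.5,0.3,0],"linear": [0,-20,0],"fingers": 0},{"delta_rot": [-1.3,0.6,0.5],"linear": [0,-40,10],"fingers": 0},{"delta_rot": [-1.3,0.6,0.5],"linear": [0,-45,65],"fingers": 0},{"delta_rot": [-1.3,0.6,0.5],"linear": [0,-45,125],"fingers": 0},{"delta_rot": [-1.3,0.6,0.5],"linear": [0,-45,185],"fingers": 0},{"delta_rot": [-1.3,0.6,0.5],"linear": [0,-45,228],"fingers": 0},{"delta_rot": [-1.3,0.6,0.5],"linear": [0,-10,230],"fingers": 0},{"delta_rot": [-1.3,0.6,0.5],"linear": [0,40,230],"fingers": 0}]'

```text
time: 40.05
ee_pos: [576.1, -55.8, 279.4]
tool_rot: [-177.2, 0.2, -179.3]
ft_force: [1.6, 0.6, -1.1]
grip_width: 0.3
```

```bash
python3 -c "
from h import *
to((20,200,280),(97,272,280),(97,272,225),grasp=False)
f=snap('side','s23');crop('s23',210,200,360,350,'s23c',4)
f=snap('top','t23');crop('t23',150,165,290,285,'t23c',5.5)"
```

```text
t 40.05 ee [576.1 -55.8 279.4] rig [  2.7 -97.4 279.4] rot [-1.7721e+02  1.7000e-01 -1.7931e+02] w 0.3 F [ 1.6  0.6 -1.1]
(20, 200, 280) -> [ 13.  297.6   0.6]
(97, 272, 280) -> [ 89.  370.7   0.6]
(97, 272, 225) -> [ 89.  370.7 -54.4]
```

View pics/s23c.png

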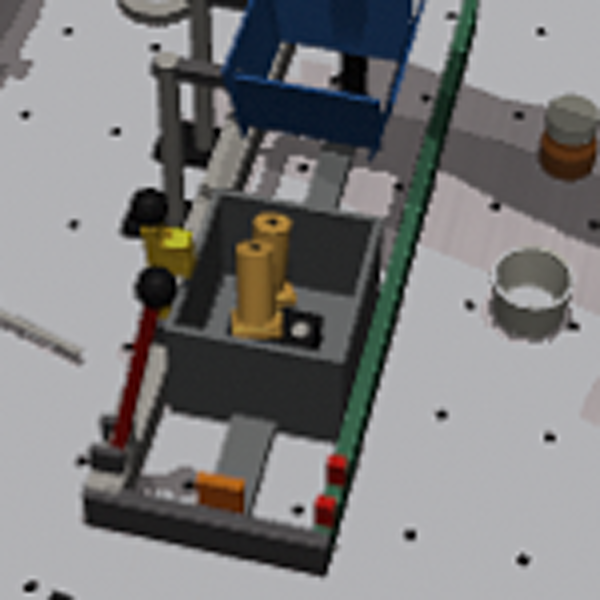

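View pics/t23c.png

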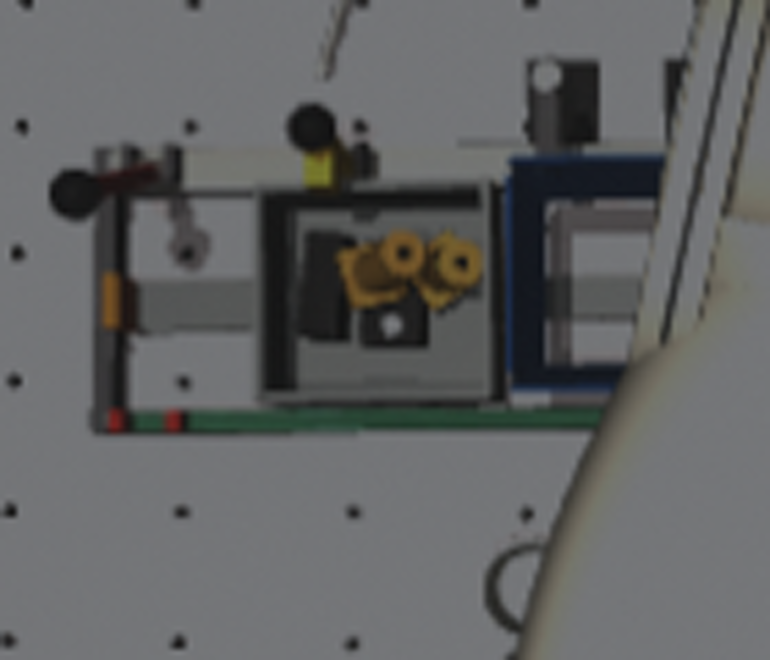

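Emit:
arm_command --motion '[{"delta_rot": [2.7,0,0],"linear": [2,55,0],"fingers": 0},{"delta_rot": [2.7,0,0],"linear": [5,110,0],"fingers": 0},{"delta_rot": [2.7,0,0],"linear": [8,165,0],"fingers": 0},{"delta_rot": [2.7,0,0],"linear": [20,220,0],"fingers": 0},{"delta_rot": [2.7,0,0],"linear": [40,270,0],"fingers": 0},{"delta_rot": [2.7,0,0],"linear": [60,320,0],"fingers": 0},{"delta_rot": [2.7,0,0],"linear": [80,360,0],"fingers": 0},{"delta_rot": [2.7,0,0],"linear": [89,370,0],"fingers": 0}]'

```text
time: 41.15
ee_pos: [665.3, 319.6, 278.6]
tool_rot: [-180.0, 0.1, -178.9]
ft_force: [0.3, 0.7, 0.5]
grip_width: -0.1
```

```bash
python3 -c "
from h import *
b=lambda q:tuple(np.round((72-172*np.cos(q)+23,271.7,45+172*np.sin(q)+10),1))
to((97,271.7,224),*[b(q) for q in (1.38,1.3,1.2,1.1,1.0,.9,.8)],grasp=False)"
```

```text
t 41.15 ee [665.3 319.6 278.6] rig [ 97.2 276.7 278.6] rot [-1.7998e+02  1.3000e-01 -1.7885e+02] w -0.1 F [0.3 0.7 0.5]
(97, 271.7, 224) -> [ -0.2  -5.  -54.6]
(np.float64(62.4), np.float64(271.7), np.float64(223.9)) -> [-34.8  -5.5 -54.7]
(np.float64(49.0), np.float64(271.7), np.float64(220.7)) -> [-48.2  -5.7 -57.9]
(np.float64(32.7), np.float64(271.7), np.float64(215.3)) -> [-64.5  -5.9 -63.3]
(np.float64(17.0), np.float64(271.7), np.float64(208.3)) -> [-80.2  -6.2 -70.3]
(np.float64(2.1), np.float64(271.7), np.float64(199.7)) -> [-95.1  -6.4 -78.9]
(np.float64(-11.9), np.float64(271.7), np.float64(189.7)) -> [-109.1   -6.6  -88.9]
(np.float64(-24.8), np.float64(271.7), np.float64(178.4)) -> [-122.    -6.8 -100.2]
```

Emit:
arm_command --motion '[{"delta_rot": [0,0,-0.3],"linear": [0,-5,-30],"fingers": 0},{"delta_rot": [0,0,-0.3],"linear": [-5,-5,-54],"fingers": 0},{"delta_rot": [0,0,-0.3],"linear": [-30,-5.5,-55],"fingers": 0},{"delta_rot": [0,0,-0.3],"linear": [-48,-5.7,-58],"fingers": 0},{"delta_rot": [0,0,-0.3],"linear": [-64,-5.9,-63],"fingers": 0},{"delta_rot": [0,0,-0.3],"linear": [-80,-6.2,-70],"fingers": 0},{"delta_rot": [0,0,-0.3],"linear": [-95,-6.4,-79],"fingers": 0},{"delta_rot": [0,0,-0.3],"linear": [-109,-6.6,-89],"fingers": 0}]'

```text
time: 42.15
ee_pos: [556.5, 312.2, 190.1]
tool_rot: [-180.0, 0.2, -179.2]
ft_force: [0.8, -0.3, -0.2]
grip_width: -0.0
```

```bash
python3 -c "
from h import *
to((0,0,0),grasp=False)
f=snap('side','s24');crop('s24',210,180,360,330,'s24c',4)"
```

```text
t 42.15 ee [556.5 312.2 190.1] rig [-11.7 270.9 190.1] rot [-179.99    0.19 -179.15] w -0.0 F [ 0.8 -0.3 -0.2]
(0, 0, 0) -> [  15.6 -270.7 -190.1]
```

View pics/s24c.png

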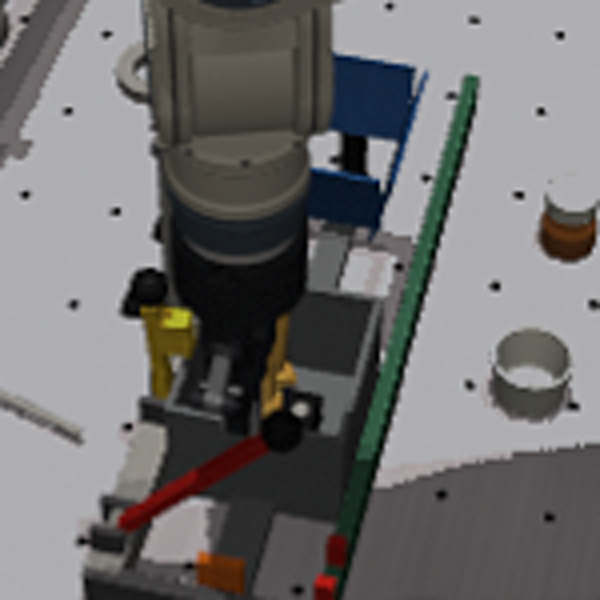

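```bash
python3 -c "
from h import *
s=load('s24')
for q in (1,.9,.8,.7,.6): print(q,(proj(s,r2w((72-172*np.cos(q),271.7,45+172*np.sin(q))))-[210,180])*4)
b=lambda q:tuple(np.round((72-172*np.cos(q),271.7,45+172*np.sin(q)+27),1))
to(*[b(q) for q in (1,.9,.8,.7,.6,.5,.4,.3,.2,.1,0)],grasp=False)"
```

```text
1 [255.62814851 413.95590732]
0.9 [278.66818411 429.15854805]
0.8 [299.76823857 445.29740993]
0.7 [318.6890184  462.15598939]
0.6 [335.23138268 479.51327907]
t 42.2 ee [554.6 312.2 188.9] rig [-13.6 270.9 188.9] rot [-1.7995e+02  4.0000e-02 -1.7913e+02] w -0.1 F [-0.5  0.5 -1. ]
(np.float64(-20.9), np.float64(271.7), np.float64(216.7)) -> [-7.3  0.7 27.8]
(np.float64(-34.9), np.float64(271.7), np.float64(206.7)) -> [-21.3   0.5  17.8]
(np.float64(-47.8), np.float64(271.7), np.float64(195.4)) -> [-34.2   0.3   6.5]
(np.float64(-59.6), np.float64(271.7), np.float64(182.8)) -> [-46.    0.2  -6.1]
(np.float64(-70.0), np.float64(271.7), np.float64(169.1)) -> [-56.4   0.  -19.8]
(np.float64(-78.9), np.float64(271.7), np.float64(154.5)) -> [-65.3  -0.1 -34.4]
(np.float64(-86.4), np.float64(271.7), np.float64(139.0)) -> [-72.8  -0.2 -49.9]
(np.float64(-92.3), np.float64(271.7), np.float64(122.8)) -> [-78.7  -0.3 -66.1]
(np.float64(-96.6), np.float64(271.7), np.float64(106.2)) -> [-83.   -0.4 -82.7]
(np.float64(-99.1), np.float64(271.7), np.float64(89.2)) -> [-85.5  -0.4 -99.7]
(np.float64(-100.0), np.float64(271.7), np.float64(72.0)) -> [ -86.4   -0.4 -116.9]
```

Emit:
arm_command --motion '[{"delta_rot": [0,0,0],"linear": [3,0.3,33],"fingers": 0},{"delta_rot": [0,0,0],"linear": [-21,0.3,33],"fingers": 0},{"delta_rot": [0,0,0],"linear": [-28,0.3,10],"fingers": 0},{"delta_rot": [0,0,0],"linear": [-36,0.3,2],"fingers": 0},{"delta_rot": [0,0,0],"linear": [-47,0.2,-10],"fingers": 0},{"delta_rot": [0,0,0],"linear": [-57,0,-23],"fingers": 0},{"delta_rot": [0,0,0],"linear": [-66,-0.1,-37],"fingers": 0},{"delta_rot": [0,0,0],"linear": [-73,-0.2,-52],"fingers": 0}]'

```text
time: 43.2
ee_pos: [482.0, 311.6, 137.4]
tool_rot: [-180.0, 0.1, -179.1]
ft_force: [-0.3, 0.1, 0.1]
grip_width: 0.0
```

```bash
python3 -c "
from h import *
f=snap('side','s25');crop('s25',210,200,360,350,'s25c',4)
b=lambda q:tuple(np.round((72-172*np.cos(q),271.7,45+172*np.sin(q)+27),1))
to(*[b(q) for q in (.4,.3,.2,.1,0)],grasp=False)"
```

```text
t 43.25 ee [480.6 311.2 135.4] rig [-87.6 271.  135.4] rot [-1.7990e+02 -9.0000e-02 -1.7911e+02] w -0.0 F [-0.3  0.  -2. ]
(np.float64(-86.4), np.float64(271.7), np.float64(139.0)) -> [1.2 0.7 3.6]
(np.float64(-92.3), np.float64(271.7), np.float64(122.8)) -> [ -4.7   0.6 -12.6]
(np.float64(-96.6), np.float64(271.7), np.float64(106.2)) -> [ -9.    0.6 -29.2]
(np.float64(-99.1), np.float64(271.7), np.float64(89.2)) -> [-11.5   0.5 -46.2]
(np.float64(-100.0), np.float64(271.7), np.float64(72.0)) -> [-12.4   0.5 -63.4]
```

View pics/s25c.png

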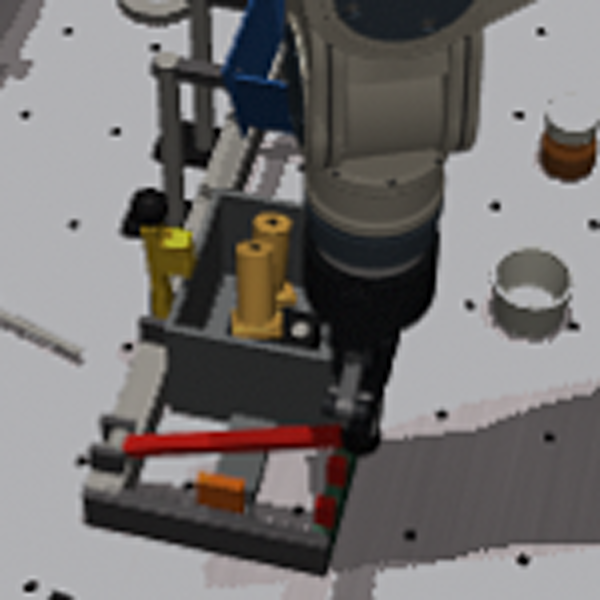

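Working. I continue down to the catch.

Emit:
arm_command --motion '[{"delta_rot": [0,0,0],"linear": [-5,0.5,-14],"fingers": 0},{"delta_rot": [0,0,0],"linear": [-9,0.5,-29],"fingers": 0},{"delta_rot": [0,0,0],"linear": [-11.5,0.5,-46],"fingers": 0},{"delta_rot": [0,0,0],"linear": [-12.4,0.5,-59],"fingers": 0},{"delta_rot": [0,0,0],"linear": [-12.4,0.5,-64],"fingers": 0},{"delta_rot": [0,0,0],"linear": [-12.4,0.5,-66],"fingers": 0}]'

```text
time: 44.0
ee_pos: [468.6, 311.6, 71.0]
tool_rot: [-179.9, -0.0, -179.1]
ft_force: [-7.6, -3.5, 23.9]
grip_width: -0.2
```

Emit:
arm_command --motion '[{"delta_rot": [0,0,0],"linear": [0,0,50],"fingers": 0},{"delta_rot": [0,0,0],"linear": [0,0,110],"fingers": 0},{"delta_rot": [0,0,0],"linear": [-20,10,160],"fingers": 0},{"delta_rot": [0,0,0],"linear": [-60,20,180],"fingers": 0},{"delta_rot": [0,0,0],"linear": [-110,30,180],"fingers": 0},{"delta_rot": [0,0,0],"linear": [-130,40,180],"fingers": 0},{"delta_rot": [0,0,0],"linear": [-130,40,180],"fingers": 0}]'

```text
time: 44.88
ee_pos: [337.8, 352.0, 252.0]
tool_rot: [-180.0, 0.0, -179.0]
ft_force: [0.4, 0.9, 0.3]
grip_width: 0.3
```

```bash
python3 -c "
from h import *
to()
f=snap('side','s26');crop('s26',210,200,360,350,'s26c',4)
for q in (0,.05,.1): print(q,(proj(f,r2w((72-172*np.cos(q),271.7,45+172*np.sin(q))))-[210,200])*4)
f=snap('top','t26');crop('t26',150,165,290,285,'t26c',5.5)"
```

```text
t 44.88 ee [337.8 352.  252. ] rig [-229.8  313.8  252. ] rot [-1.7995e+02  4.0000e-02 -1.7899e+02] w 0.3 F [0.4 0.9 0.3]
0 [378.65851266 502.26579323]
0.05 [378.7839981  494.36969173]
0.1 [378.23921783 486.28044257]
```

View pics/s26c.png

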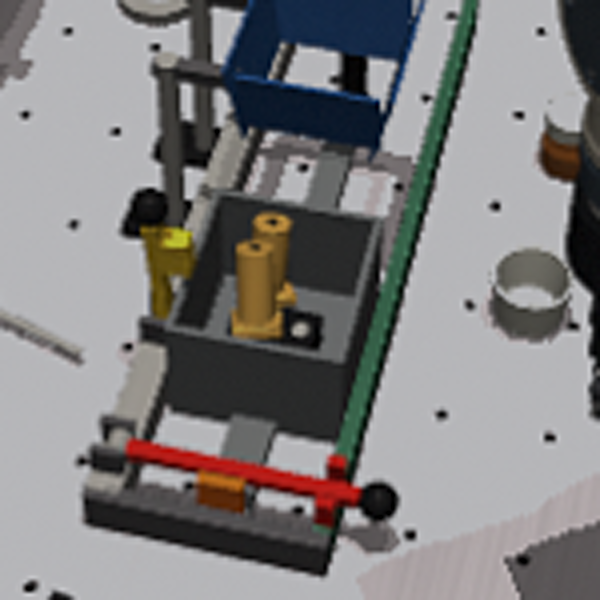

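View pics/t26c.png

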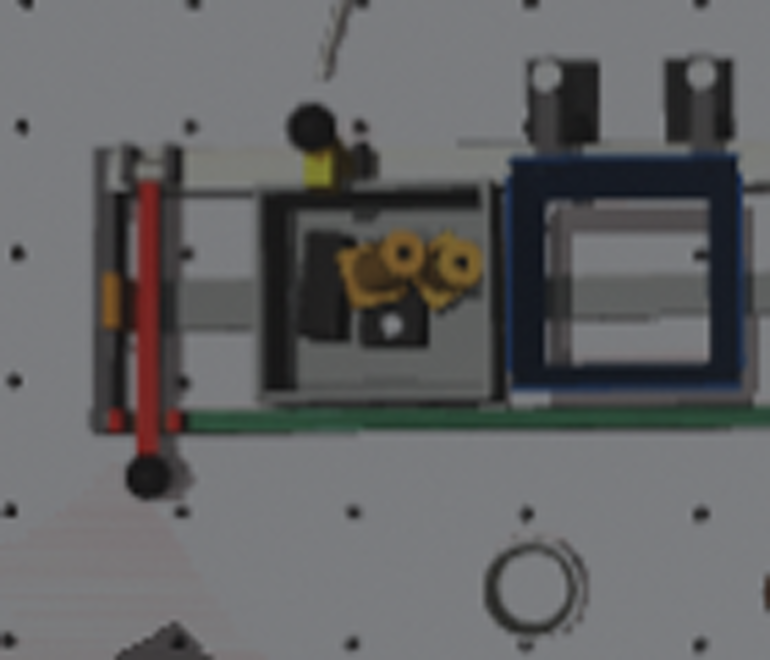

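View pics/t26.png

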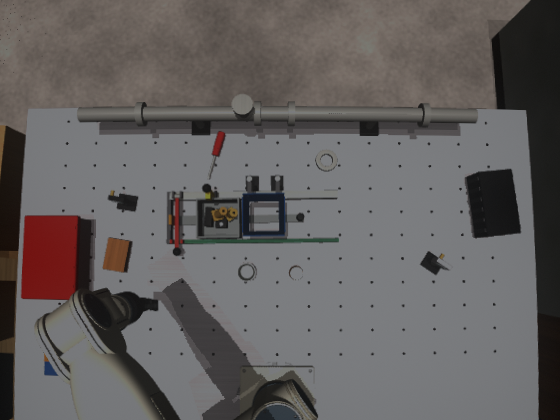

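```bash
python3 -c "
from h import *
t=load('t26')
print(w2r(atz(t,150+103/5.5-.4,165+300/5.5-.4,60)),w2r(atz(t,300.6,216.8,70)))
job_done()"
```

```text
[ -1.08812618 294.86296343  60.        ] [   0.46345038 -110.72425679   70.        ]
the job is handed in; nothing more can be done
```

The job is handed in at about 45 s on the clock. Both posts and both blocks are in the tray, the tray is home, the stop is up and the hook is closed.

- **Loading:** I flipped the stop down and pushed the tray to it. Contact showed as a 25 N rise in force, and the camera agreed. I then dropped the two blocks and two posts through the hopper. Nothing went in before the tray stood at the stop.
- **Finishing:** I flipped the stop up, pushed the loaded tray home and pressed the hook into its catch.
- **Last checks:**
  - The bumper front measures rig y ≈ 294.9 against the nominal 295, and the knob is at −110.7 against −110.
  - The hook lies between the prongs, with its ball where the closed position predicts.
  - The stop is upright.
  - All four parts are visible in the tray, and the other things look unmoved.

**What went differently:**
- The pinch on the stop ball slipped off twice, once going down and once going up, so I finished those moves, and did the whole hook move, by pushing with closed fingers.
- Pulling on the stop briefly put about 55 N on the wrist, below the 120 N limit.
- The camera readings of the highest post top disagreed (96 to 118 mm). The best-agreeing pair gave 96 mm, and it passed under the 125 mm throat without touching.

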